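Wedge the filing pin tight in its holder

ROBOT

A 7-joint arm with a two-finger parallel gripper is mounted at the origin on a cart in front of the work surface, level with it; the furniture and walls round the work are solid. World frame = base frame: x ahead of the robot, y to its left, z up, the work surface at z = 0. Lengths are in m, angles in rad, forces in N, time in s.
With the tool pointing down it reaches from about 0.4 to 0.85 m from the base axis. Payload 10.4 kg.
Tool frame: the origin (TCP) lies on the centre line of the jaws, within the pads' length; the fingertips stand ahead of it and the grasp point (between the pads) lies 8 mm behind it (env.tcp_to_tips is the z of the fingertips in the tool frame, in m); z points along the fingers, y is the direction in which the jaws open and shut (so a half turn about z gives the same grasp; the last joint's range is limited). The gripper opens to 85 mm and grips with 20 to 120 N. Pads are 22 mm wide; open, the fingers measure 114 mm over their backs; the gripper's body (76 mm by 85 mm) begins 54 mm behind the grasp point. The pads swing forward as they close: fully open they stand 13 mm farther back than shut.
Start: joints at [-1.365, 0.332, -0.065, 1.46, 0.022, 1.35, -0.088], TCP at [0.142, 0.609, 0.242] pointing down, gripper open.
Joint ranges: [-2.6, 2.6], [-0.5, 2.12], [-1.47, 1.34], [0.16, 2.42], [-1.27, 4.41], [0.06, 2.06], [-2.6, 2.6]. Speed limits (rad/s): [2.22, 2.22, 2.79, 2.79, 3.14, 3.14, 3.14].

INTERFACE

Orientations are given as a unit quaternion [x, y, z, w].
In Python, from rig import env gives the robot as it stands. The module is installed in compiled form; this text tells all that it offers.
- The arm moves only by the shell command python3 -m crank 'ROWS' [FORCE]. ROWS is JSON, a list that holds one entry, the list of rows, each a list of 7 numbers: the opening, from 0 (shut) to 1 (fully open), then the shift along the tool's x, y, z in m, then the turn, a rotation vector about the tool's x, y, z in rad. A call has 1 to 12 rows; each row is the pose to reach, as a shift and turn from the pose commanded when the call began, along the tool's axes at that moment; what a row does not reach only later rows make up. A row lasts 1/12 s, in which the tool goes at most 41.7 mm and 7.16 degrees, less where a joint would pass 70% of its speed; a pose out of reach is approached as far as the arm can. A call with a gripper value outside its range is refused whole. The fingers move at their own pace and stop on an object; FORCE is the grip in N (left out, the last holds). Time passes only in rows, so rows that repeat a pose let the fingers close. It gives the time, the measured TCP pose, the force and the opening at its end, in the units of the state.
- env.get_obs(): the state, without advancing time (a new reading comes with each control period).
- env.snapshot(name): name is "scene" or "side" or "wrist"; returns the picture (400x640x3 uint8, blue, green, red); there is no depth.
- env.camera_info(name): a dict with "fx", "fy", "cx", "cy" (pixels), "world_from_camera" (4x4, takes a point from camera to world coordinates). Camera axes: x right, y down, z forward; pixel columns grow to the right and rows downward; lengths in m; the calibration is good to about 2 mm. A picture is of the moment at which its call begins: read the wrist's pose just before it. camera_info takes no time and is no camera call; for the wrist camera it gives the pose at the moment of the call.
- env.finish_job(): hands the job in, once; it reports no verdict.
The state is a dict: "clock": time; "joint_positions": joint angles; "joint_vel": joint speeds; "effort": joint torques, N m; "position": TCP position; "ee_rot": TCP orientation; "wrist_force": force on the tool from outside, world axes, zero at the start; "wrist_torque": the same for the moment, N m; "finger_gap": opening from 0.0 (shut) to 1.0 (fully open).
Only numpy, scipy, OpenCV 4.12 (cv2) and the standard library are available. Lean on these libraries where they do the work, as an engineer would, in place of code of your own. Each camera call takes 0.05 s, during which the arm holds its last target.

TASK

Push the wooden filing pin fully home against the back stop of its steel holder. Then pick up the loose wooden wedge, lay it along the middle of the pin and push its thin end straight in under the brass bar until it jams tight and stays jammed when let go. Do not force it: a steady push of 15 to 20 N is enough, and much more would crush the wood. Leave the black loupe and the little gem pot alone.

Things in the scene. Friction and masses are not known exactly. Their poses are not given: they have to be found in the camera images.
- holder: Grey steel holder, fixed for the run: base plate 135 x 96 mm, 8 mm thick. Origin on the table, x to the back (the way pin and wedge go in), z up; the plate spans x -65 to +70 mm. Two cheeks guide the pin: inner faces at y = +-27 mm, from x -20 to +55 mm, tops at z = 21 mm.
- stop (a point): Middle of the front face of the holder's back stop, at x = 55, y = 0, z = 16 mm in the holder's frame. The stop is 70 mm wide; its top, z = 21 mm, is lower than the top of the pin (z = 24 mm), so the wedge may pass over it.
- under_bar (a point): Point on the pin's top (x = 20, y = 0, z = 24 mm in the holder's frame) under the middle of the brass bar. The bar is 16 mm deep, 96 wide, 14 tall, on posts at y = +-41 mm with tops at z = 67 mm. Its underside slopes like the wedge's top, 9 to 15 mm above this point: nuts set that height, new each run, not measured.
- pin_mid (a point): Centre, half-way up, of the loose pale wooden filing pin: 140 x 50 x 16 mm, about 0.12 kg, lying flat in the holder on its base plate (top at z = 24 mm), x axis along its length towards the back stop, a 10 mm wide, 35 mm long saw slot in its front (-x) end. It starts drawn out 10 to 22 mm; fully home its centre is at x = -15 mm in the holder's frame. Its sides are free to be gripped in front of the cheeks.
- pin: The same filing pin; origin at the centre of its underside, axes as above.
- wedge_mid (a point): Centre of the loose dark wooden wedge, 7.5 mm above its underside (half-way up): 110 mm long, 22 mm wide, flat underneath, top sloping 1 in 5. x axis along its length towards the thin end: 26 mm tall at the thick end (55 mm behind this point), 4 mm tall at the tip (55 mm ahead). About 0.045 kg, lying on its flat underside.
- wedge: The same wedge; origin in the middle of its thin end, at its underside, axes as above. It first touches the bar when this point is 25 to 55 mm past under_bar, by the bar's height; then the force climbs steeply, within about 1 mm of further pushing, and it stays jammed by friction. Push slowly and stop by force.
- loupe_mid (a point): Centre, half-way up, of a black barrel loupe, 35 mm across and 26 mm tall: a bystander. Carry the wedge past it nearer to the robot than x = 0.56 m: behind that, around y = 0, the bench's own clamp stands over 0.1 m high.
- gem_pot_mid (a point): Centre, half-way up, of a small round gem pot, 41 mm across and 21 mm tall: a bystander.

How it is judged:
By the outcome, as a careful person would: the job done as asked, in the order asked, and still so for the second after the job is handed in, with the robot touching nothing.
It also fails if it takes over 72 s, if anything falls off the work surface, if the arm or the gripper's body presses on something with over 40 N, if the wrist force passes 120 N, or if a joint passes its speed limit or range.

## Working session

There is one attempt and no reset: what is moved stays moved. The work goes in short steps, Python scripts to look and compute and a shell command to move; the robot and the scene stay as the last step left them, time stands still between calls to the robot, and variables do not carry over. Pictures are saved under pics/ and viewed, and the job is handed in when it is done.

```bash
ls; mkdir -p pics; python3 - <<'E'
from rig import env
import cv2,numpy as np
np.set_printoptions(precision=4,suppress=True)
o=env.get_obs()
for k,v in o.items(): print(k,np.round(v,4))
print(env.tcp_to_tips)
for n in ["scene","side","wrist"]:
    c=env.camera_info(n); print(n,c['fx'],c['fy'],c['cx'],c['cy']); print(np.array(c['world_from_camera']))
    cv2.imwrite(f'pics/a_{n}.png',env.snapshot(n))
E
```

```text
pics
clock 0.0
joint_positions [-1.3646  0.3329 -0.0647  1.4609  0.0216  1.3499 -0.0885]
joint_vel [ 0.0005  0.0006 -0.0001 -0.0026 -0.0009 -0.0009  0.0008]
effort [ -0.0001 -62.5463   0.0491 -39.1613   0.0162   0.0102   0.    ]
position [0.1417 0.6084 0.2415]
ee_rot [ 0.1141  0.9935 -0.0007 -0.    ]
wrist_force [-0.1806 -0.049  -0.638 ]
wrist_torque [ 0.0155  0.009  -0.0058]
finger_gap 1.0018
0.011
scene 467.31822607087304 467.31822607087304 316.4996458020496 192.93228863996325
[[-0.6233 -0.4079  0.6672 -0.0392]
 [-0.782   0.3231 -0.5331  0.4055]
 [ 0.0019 -0.854  -0.5203  0.4901]
 [ 0.      0.      0.      1.    ]]
side 409.8542975116097 409.8542975116097 317.2837468095248 191.7640960036425
[[ 0.8491 -0.2714  0.4532  0.1487]
 [-0.5282 -0.4547  0.7171 -0.6345]
 [ 0.0115 -0.8483 -0.5294  0.4972]
 [ 0.      0.      0.      1.    ]]
wrist 332.07347648667115 332.07347648667115 321.46445408412126 198.79579257609478
[[ 0.2264  0.9218  0.3146  0.0607]
 [ 0.974  -0.2135 -0.0752  0.6263]
 [-0.0021  0.3235 -0.9462  0.3733]
 [ 0.      0.      0.      1.    ]]
```

View pics/a_scene.png

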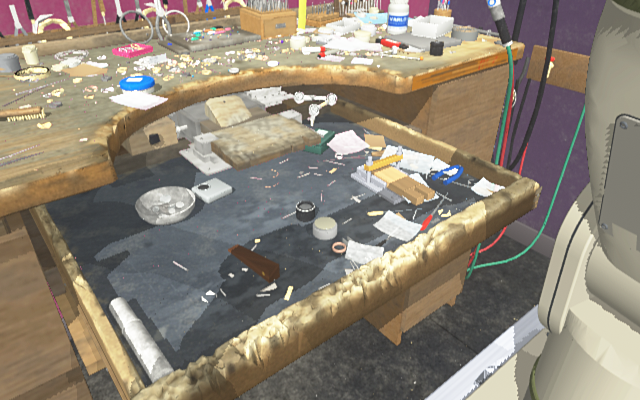

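View pics/a_side.png

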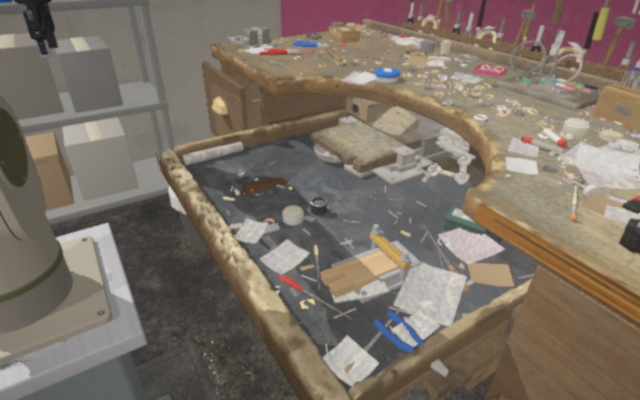

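View pics/a_wrist.png

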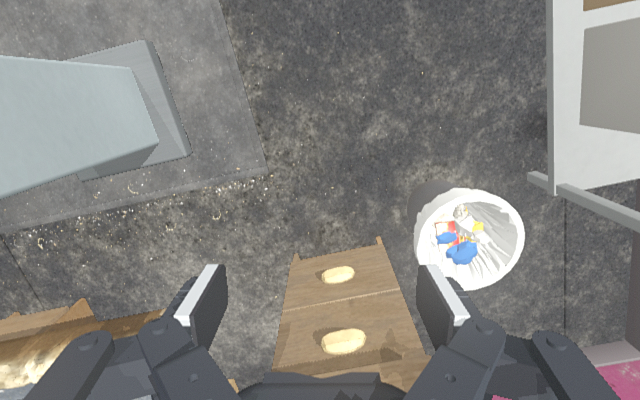

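The scene view shows the dark wedge near (255,262), the loupe near (306,210), the pot near (324,228) and the holder with its bar near (390,170). In the side view the wedge is near (262,186) and the holder near (370,270). I'll enlarge both.

```bash
cat > h.py <<'E'
import numpy as np,cv2,json
from rig import env
np.set_printoptions(precision=4,suppress=True)
def ray(cam,u,v,c=None):
    c=c or env.camera_info(cam); T=np.array(c['world_from_camera'])
    d=T[:3,:3]@np.array([(u-c['cx'])/c['fx'],(v-c['cy'])/c['fy'],1]); return T[:3,3],d
def plane(cam,u,v,z,c=None):
    o,d=ray(cam,u,v,c); return o+d*(z-o[2])/d[2]
def proj(cam,p,c=None):
    c=c or env.camera_info(cam); T=np.linalg.inv(np.array(c['world_from_camera']))
    q=T[:3,:3]@np.asarray(p)+T[:3,3]; return np.array([c['fx']*q[0]/q[2]+c['cx'],c['fy']*q[1]/q[2]+c['cy']])
def crop(im,x,y,w,h,s,name):
    cv2.imwrite(name,cv2.resize(im[y:y+h,x:x+w],None,fx=s,fy=s,interpolation=cv2.INTER_CUBIC))
E
python3 - <<'E'
from h import *
a=cv2.imread('pics/a_scene.png');b=cv2.imread('pics/a_side.png')
crop(a,340,130,120,90,6,'pics/b1.png');crop(a,210,180,130,110,6,'pics/b2.png')
crop(b,300,215,130,100,6,'pics/b3.png');crop(b,220,160,130,80,6,'pics/b4.png')
E
```

```text
(no output)
```

View pics/b1.png

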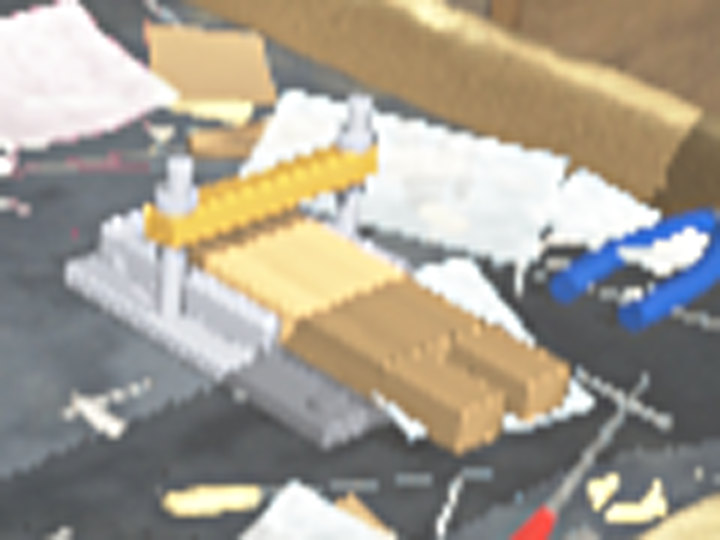

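View pics/b2.png

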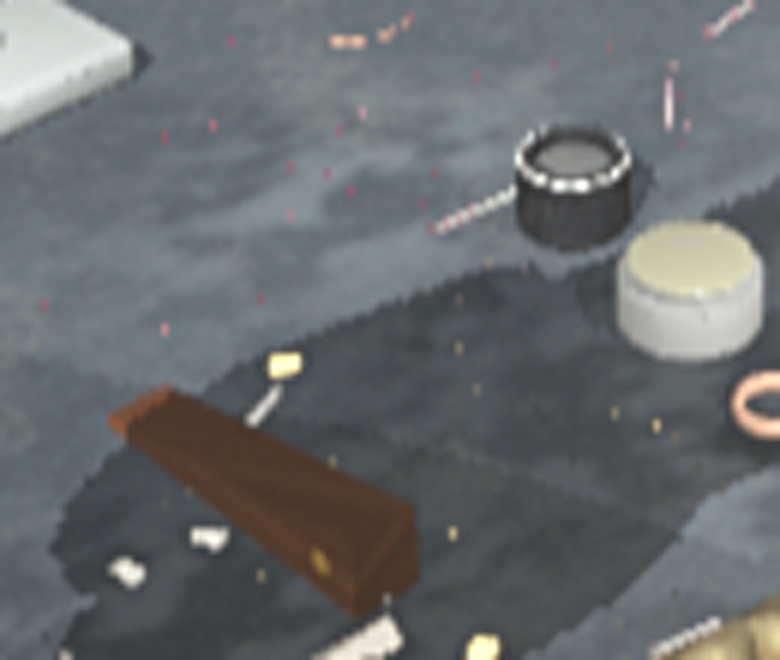

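View pics/b3.png

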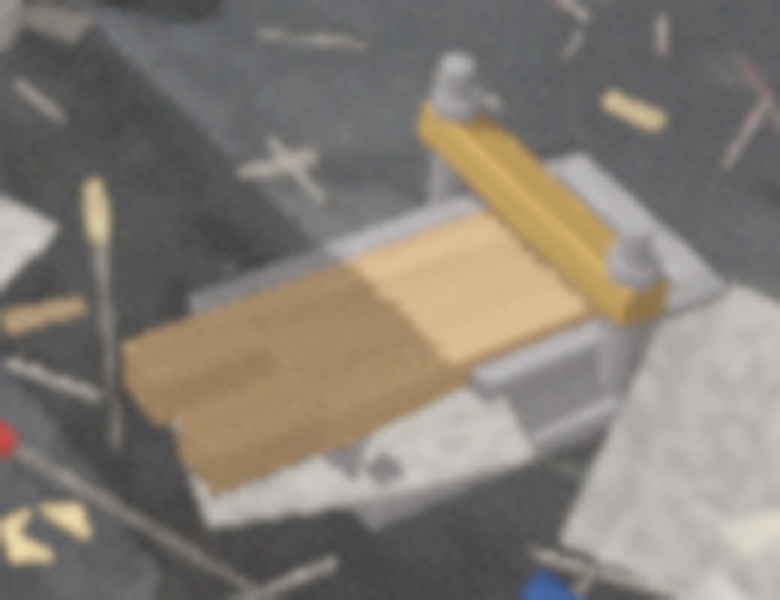

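View pics/b4.png

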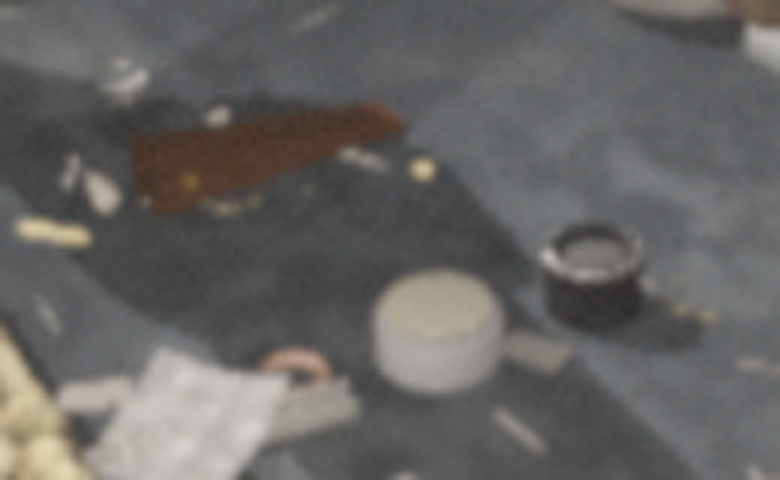

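```bash
python3 - <<'E'
from h import *
def S(x,y,z,cam,ox,oy): p=plane(cam,ox+x/6,oy+y/6,z); return p
print('pin scene');
P={}
for n,x,y,z in [('frontL top',283,330,24),('front corner near top',462,402,.24),('front near top',455,408,24),('front far top',570,370,24),('bar endL top',178,185,.0),('postL top',180,160,67),('postR top',361,100,67),('plate near front',325,447,8),('plate left back',68,268,8)]:
    print(n,S(x,y,z/1000,'scene',340,130))
print('side')
for n,x,y,z in [('pin front L',122,345,24),('pin front R',178,432,24),('pinR bottom?',215,490,8),('post1',457,62,67),('post2',635,238,67),('plate back left',583,155,21),('stop back r',722,280,8)]:
    print(n,S(x,y,z/1000,'side',300,215))
print('wedge scene')
for n,x,y,z in [('tipL',108,418,2),('tipR',168,387,4),('thR',413,508,26),('thRb',418,575,0),('thLb',360,617,0)]:
    print(n,S(x,y,z/1000,'scene',210,180))
for n,x,y,z in [('tip1',405,125,2),('tip2',375,103,4),('thtop',133,143,26),('thb',165,215,0),('thb2',140,195,0)]:
    print(n,S(x,y,z/1000,'side',220,160))
print('loupe',S(573,160,.026,'scene',210,180),S(593,255,.026,'side',220,160))
print('pot',S(690,255,.021,'scene',210,180),S(440,300,.021,'side',220,160))
E
```

```text
pin scene
frontL top [ 0.4954 -0.2     0.024 ]
front corner near top [ 0.4528 -0.2432  0.0002]
front near top [ 0.4279 -0.2073  0.024 ]
front far top [ 0.4204 -0.2539  0.024 ]
bar endL top [ 0.6239 -0.2787  0.    ]
postL top [ 0.5458 -0.1983  0.067 ]
postR top [ 0.5399 -0.2796  0.067 ]
plate near front [ 0.4539 -0.178   0.008 ]
plate left back [ 0.5914 -0.1926  0.008 ]
side
pin front L [ 0.4247 -0.2108  0.024 ]
pin front R [ 0.4197 -0.2465  0.024 ]
pinR bottom? [ 0.4256 -0.2563  0.008 ]
post1 [ 0.5471 -0.1995  0.067 ]
post2 [ 0.5383 -0.2855  0.067 ]
plate back left [ 0.5927 -0.2106  0.021 ]
stop back r [ 0.6009 -0.2652  0.008 ]
wedge scene
tipL [0.536  0.1352 0.002 ]
tipR [0.5355 0.1161 0.004 ]
thR [0.4273 0.106  0.026 ]
thRb [0.4305 0.1035 0.    ]
thLb [0.4266 0.1242 0.    ]
tip1 [0.5377 0.1143 0.002 ]
tip2 [0.5341 0.1327 0.004 ]
thtop [0.4258 0.118  0.026 ]
thb [0.4306 0.1046 0.    ]
thb2 [0.4282 0.1225 0.    ]
loupe [ 0.5308 -0.0243  0.026 ] [ 0.5326 -0.0338  0.026 ]
pot [ 0.4754 -0.0248  0.021 ] [ 0.4771 -0.0242  0.021 ]
```

```bash
cat >> h.py <<'E'
from scipy.spatial.transform import Rotation as R
def go(p,yaw,ref=None):
    o=env.get_obs(); Rm=R.from_quat(o['ee_rot'])
    tgt=R.from_matrix(np.array([[-np.cos(yaw),np.sin(yaw)*1,0],[-np.sin(yaw),-np.cos(yaw)*-1,0],[0,0,-1]])) if 0 else R.from_euler('z',yaw)*R.from_matrix([[-1,0,0],[0,1,0],[0,0,-1]])
    print('shift',Rm.inv().apply(np.array(p)-o['position']),'turn',(Rm.inv()*tgt).as_rotvec())
def st():
    o=env.get_obs(); Rm=R.from_quat(o['ee_rot']).as_matrix()
    print('t',o['clock'],'p',np.array(o['position']),'yaw',np.arctan2(-Rm[1,0],-Rm[0,0]),'z',Rm[:,2],'F',np.array(o['wrist_force']),'gap',o['finger_gap'])
E
python3 - <<'E'
from h import *
go([.46,.25,.25],0.0)
go([.46,-.23,.25],-.1)
E
```

```text
shift [-0.3913 -0.2769 -0.008 ] turn [-0.0011 -0.0001 -0.2288]
shift [-0.5002 -0.7444 -0.0075] turn [-0.0011 -0.     -0.1288]
```

```bash
python3 -m crank '[[[1,-0.033,-0.023,0,0,0,-0.02],[1,-0.065,-0.046,0,0,0,-0.04],[1,-0.098,-0.069,0,0,0,-0.06],[1,-0.13,-0.092,0,0,0,-0.08],[1,-0.163,-0.115,0,0,0,-0.1],[1,-0.196,-0.138,0,0,0,-0.12],[1,-0.228,-0.161,0,0,0,-0.14],[1,-0.26,-0.184,0,0,0,-0.16],[1,-0.293,-0.207,0,0,0,-0.18],[1,-0.326,-0.23,0,0,0,-0.2],[1,-0.36,-0.254,0,0,0,-0.22],[1,-0.391,-0.277,0,0,0,-0.229]]]'
python3 - <<'E'
from h import *
st(); go([.45,.08,.22],0.1);go([.44,-.23,.22],-.1)
E
```

```text
clock: 1.15
position: [0.4609, 0.2481, 0.2423]
ee_rot: [-0.0, 1.0, 0.0, 0.0]
wrist_force: [1.0, 0.4, 0.6]
finger_gap: 1.0
t 1.15 p [0.4609 0.2481 0.2423] yaw 0.0008884707018042294 z [ 0.0002  0.0001 -1.    ] F [1.0005 0.4    0.5723] gap 0.9996005997112457
shift [ 0.0111 -0.1681  0.0223] turn [ 0.0001  0.0002 -0.0991]
shift [ 0.0214 -0.4781  0.0223] turn [0.0001 0.0002 0.1009]
```

Arrived. I'll move on to above the front of the pin, closing the gripper for the push, and look on the way.

```bash
python3 -m crank '[[[1,0.002,-0.04,0,0,0,0],[1,0.004,-0.08,0,0,0,0],[1,0.006,-0.12,0,0,0,0],[1,0.01,-0.12,0.0,0,0,0],[1,0.01,-0.12,0.0,0,0,0]]]'
python3 - <<'E'
from h import *
st(); im=env.snapshot('wrist'); cv2.imwrite('pics/c_w.png',im); json.dump({k:(np.array(v).tolist()) for k,v in env.camera_info('wrist').items()},open('c_w.json','w'))
E
python3 -m crank '[[[0,0,-0.04,0,0,0,0.01],[0,0,-0.08,0,0,0,0.02],[0,0,-0.12,0,0,0,0.03],[0,0,-0.16,0,0,0,0.04],[0,0,-0.2,0,0,0,0.05],[0,0.005,-0.24,0,0,0,0.06],[0,0.01,-0.28,0,0,0,0.07],[0,0.02,-0.32,0,0,0,0.08],[0,0.03,-0.345,0,0,0,0.09],[0,0.04,-0.35,0,0,0,0.1],[0,0.05,-0.35,0,0,0,0.1],[0,0.05,-0.35,0,0,0,0.1]]]' 
python3 - <<'E'
from h import *
st(); im=env.snapshot('wrist'); cv2.imwrite('pics/d_w.png',im); json.dump({k:(np.array(v).tolist()) for k,v in env.camera_info('wrist').items()},open('d_w.json','w'))
E
```

```text
clock: 1.57
position: [0.4495, 0.1281, 0.2425]
ee_rot: [0.002, 1.0, 0.0, -0.0]
wrist_force: [-0.2, 1.7, 0.2]
finger_gap: 0.998
t 1.5667 p [0.4495 0.1281 0.2425] yaw -0.0039763861292093 z [-0.      0.0008 -1.    ] F [-0.2005  1.6756  0.1894] gap 0.9982894839610907
clock: 2.62
position: [0.3993, -0.2194, 0.2422]
ee_rot: [0.05, 0.999, 0.0, -0.0]
wrist_force: [0.9, 0.3, 0.1]
finger_gap: -0.002
t 2.6167 p [ 0.3993 -0.2194  0.2422] yaw -0.09985332285002184 z [-0.0004  0.0004 -1.    ] F [0.9083 0.3043 0.1214] gap -0.0015570570668633139
```

View pics/c_w.png

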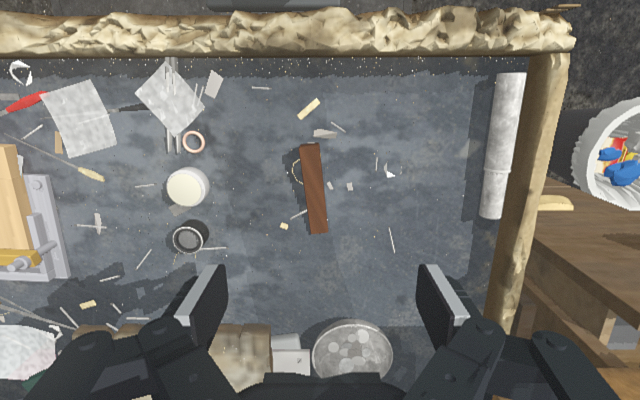

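View pics/d_w.png

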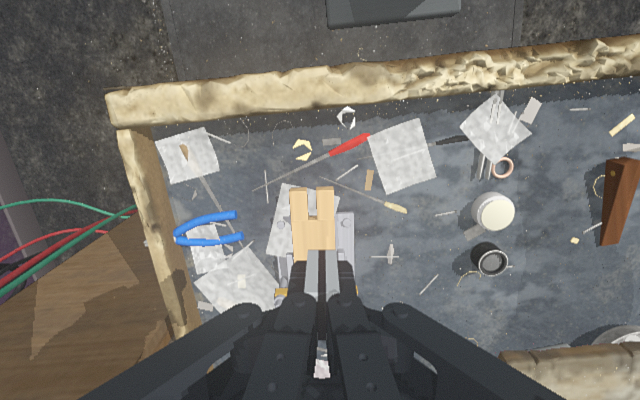

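View c shows the wedge from (311,144) to (317,234), with its thick end towards the robot. It also shows the loupe at (189,238) and the pot at (187,187). View d shows the front end of the pin at (290..334,188), with the slot near (312,203).

```bash
python3 - <<'E'
from h import *
a=cv2.imread('pics/c_w.png');b=cv2.imread('pics/d_w.png')
hsv=cv2.cvtColor(a,cv2.COLOR_BGR2HSV)
m=((hsv[...,0]<18)&(hsv[...,1]>110)&(hsv[...,2]<140)).astype(np.uint8)*255
n,l,s,c=cv2.connectedComponentsWithStats(m); i=[k for k in range(1,n) if 290<c[k][0]<330 and 140<c[k][1]<240 and s[k][4]>300][0]
cn=max(cv2.findContours((l==i).astype(np.uint8),0,2)[0],key=cv2.contourArea)
print(cv2.minAreaRect(cn), cv2.approxPolyDP(cn,3,True)[:,0].tolist())
crop(a,270,125,90,120,5,'pics/c2.png'); crop(b,260,175,120,120,5,'pics/d2.png'); crop(a,0,130,100,160,4,'pics/c3.png')
E
```

```text
((313.2146301269531, 188.35984802246094), (88.94831848144531, 19.677141189575195), 83.41805267333984) [[318, 144], [299, 148], [312, 233], [327, 231]]
```

View pics/c2.png

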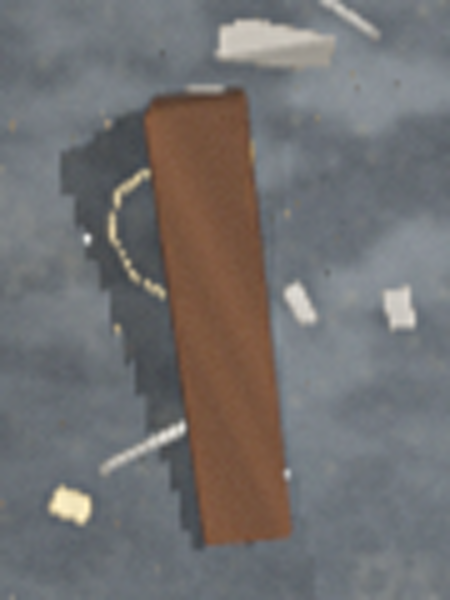

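View pics/d2.png

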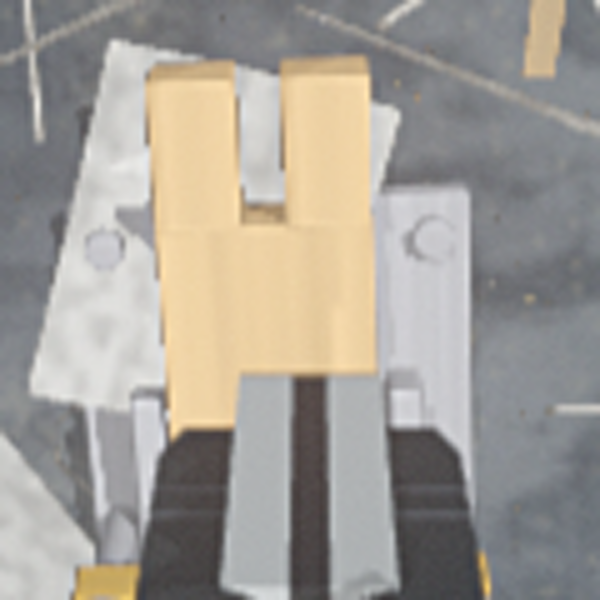

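View pics/c3.png

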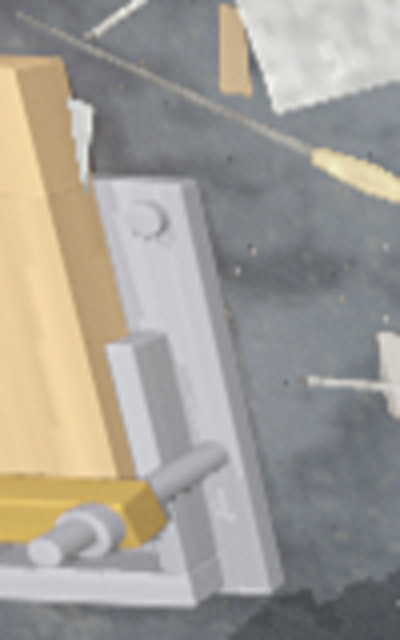

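```bash
python3 - <<'E'
from h import *
c=json.load(open('c_w.json'));d=json.load(open('d_w.json'))
for n,u,v,z,k in [('w thR',300,147.4,.026,c),('w thL',319,144.6,.026,c),('w tipR',310.6,234,.004,c),('w tipL',328,232.4,.004,c),('plate fL',48,174.5,.008,c),('plate bL',70.7,276,.008,c),
 ('pin fR',290.4,191,.024,d),('pin fL',333.8,189.6,.024,d),('slot R',308.6,219.4,.024,d),('slotL',317,219.4,.024,d),('pin L edge',335,249.6,.024,d),('plate fL',260+469/5,175+188/5,.008,d),('plateL back',260+471/5,175+440/5,.008,d),('loupe',189,238,.026,c),('pot',187,187,.021,c)]:
    print(n,plane('wrist',u,v,z,k))
o,dd=ray('wrist',1,1,c); print(o)
E
```

```text
w thR [0.4282 0.1062 0.026 ]
w thL [0.4252 0.1262 0.026 ]
w tipR [0.5383 0.1154 0.004 ]
w tipL [0.5362 0.1367 0.004 ]
plate fL [ 0.4621 -0.1821  0.008 ]
plate bL [ 0.5946 -0.1887  0.008 ]
pin fR [ 0.4243 -0.2569  0.024 ]
pin fL [ 0.4273 -0.209   0.024 ]
slot R [ 0.4599 -0.2406  0.024 ]
slotL [ 0.4608 -0.2311  0.024 ]
pin L edge [ 0.501  -0.2139  0.024 ]
plate fL [ 0.463  -0.1878  0.008 ]
plateL back [ 0.5304 -0.1917  0.008 ]
loupe [ 0.5331 -0.0242  0.026 ]
pot [ 0.4731 -0.0205  0.021 ]
[0.3664 0.1288 0.3742]
```

```bash
python3 - <<'E'
from h import *
d=json.load(open('d_w.json'))
print(plane('wrist',320,115,.03,d),plane('wrist',320,72,.05,d))
st();go([.40,-.2312,.05],-.065);go([.40,-.2312,.02],-.065)
E
```

```text
[ 0.3456 -0.2162  0.03  ] [ 0.306  -0.2121  0.05  ]
t 2.6667 p [ 0.4003 -0.2187  0.2424] yaw -0.09815238707969733 z [ 0.0005  0.0005 -1.    ] F [-1.1977 -0.1318 -0.4001] gap 0.00017208400562503974
shift [-0.0008 -0.0126  0.1924] turn [ 0.0005  0.0005 -0.0332]
shift [-0.0008 -0.0126  0.2224] turn [ 0.0005  0.0005 -0.0332]
```

```bash
python3 -m crank '[[[0,0,-0.006,0.03,0,0,-0.016],[0,0,-0.0126,0.06,0,0,-0.033],[0,0,-0.0126,0.09,0,0,-0.033],[0,0,-0.0126,0.12,0,0,-0.033],[0,0,-0.0126,0.15,0,0,-0.033],[0,0,-0.0126,0.175,0,0,-0.033],[0,0,-0.0126,0.195,0,0,-0.033],[0,0,-0.0126,0.21,0,0,-0.033],[0,0,-0.0126,0.222,0,0,-0.033],[0,0,-0.0126,0.222,0,0,-0.033]]]'
python3 - <<'E'
from h import *
st();cv2.imwrite('pics/e_s.png',env.snapshot('side'));im=env.snapshot('wrist');cv2.imwrite('pics/e_w.png',im)
b=cv2.imread('pics/e_s.png'); crop(b,280,195,150,120,5,'pics/e2.png')
E
```

```text
clock: 3.5
position: [0.3983, -0.2306, 0.0179]
ee_rot: [0.032, 0.999, 0.0, -0.002]
wrist_force: [-1.0, 0.8, -0.1]
finger_gap: 0.002
t 3.5 p [ 0.3983 -0.2306  0.0179] yaw -0.06379798312203366 z [-0.0039  0.0004 -1.    ] F [-0.9672  0.7845 -0.0906] gap 0.0018619452024575287
```

View pics/e2.png

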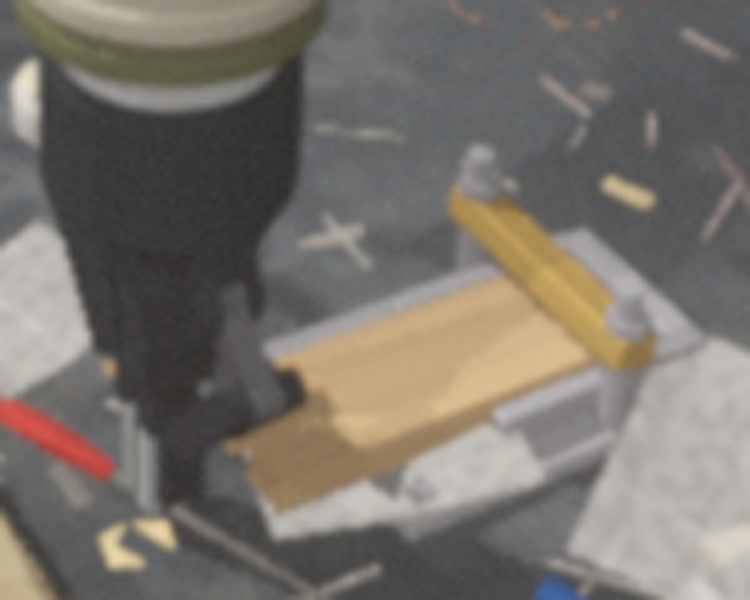

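View pics/e_w.png

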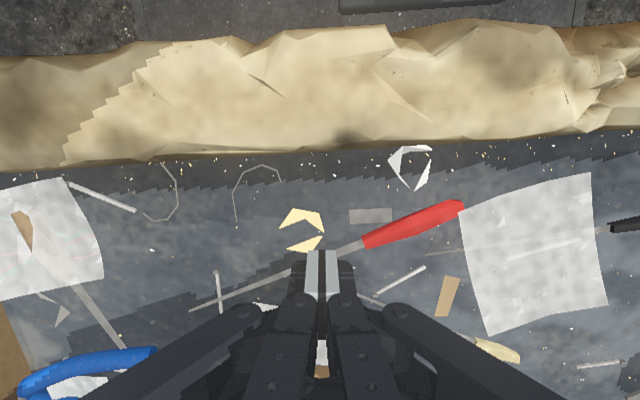

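```bash
python3 -m crank '[[[0.15,0,-0.0015,-0.001,0,0,0],[0.15,-0.003,-0.0015,-0.002,0,0,0],[0.15,-0.006,-0.0015,-0.002,0,0,0],[0.15,-0.009,-0.0015,-0.002,0,0,0],[0.15,-0.012,-0.0015,-0.002,0,0,0],[0.15,-0.014,-0.0015,-0.002,0,0,0],[0.15,-0.016,-0.0015,-0.002,0,0,0],[0.15,-0.018,-0.0015,-0.002,0,0,0],[0.15,-0.02,-0.0015,-0.002,0,0,0]]]'
python3 -m crank '[[[0.15,-0.001,0,0,0,0,0],[0.15,-0.002,0,0,0,0,0],[0.15,-0.003,0,0,0,0,0],[0.15,-0.004,0,0,0,0,0]]]'
python3 - <<'E'
from h import *
st()
E
```

```text
clock: 4.35
position: [0.4184, -0.2351, 0.0222]
ee_rot: [0.033, 0.999, 0.0, -0.0]
wrist_force: [-0.2, 0.1, 0.4]
finger_gap: 0.147
clock: 4.68
position: [0.4224, -0.2354, 0.0222]
ee_rot: [0.033, 0.999, 0.0, -0.0]
wrist_force: [-0.2, 0.8, -0.7]
finger_gap: 0.154
t 4.6833 p [ 0.4224 -0.2354  0.0222] yaw -0.06691398969992972 z [-0.0001  0.0001 -1.    ] F [-0.1885  0.7562 -0.7294] gap 0.15421312721229694
```

```bash
python3 -m crank '[[[0.15,-0.001,0.001,0,0,0,0],[0.15,-0.002,0.002,0,0,0,0],[0.15,-0.003,0.002,0,0,0,0],[0.15,-0.004,0.002,0,0,0,0]]]'
python3 -m crank '[[[0.15,-0.001,0,0,0,0,0],[0.15,-0.002,0,0,0,0,0]]]'
python3 -m crank '[[[0.15,-0.001,0,0,0,0,0],[0.15,-0.002,0,0,0,0,0]]]'
```

```text
clock: 5.02
position: [0.4267, -0.2335, 0.0223]
ee_rot: [0.033, 0.999, 0.0, 0.0]
wrist_force: [-1.0, -0.2, -0.1]
finger_gap: 0.148
clock: 5.18
position: [0.4283, -0.2338, 0.0222]
ee_rot: [0.033, 0.999, 0.0, -0.0]
wrist_force: [-4.8, 0.4, 3.8]
finger_gap: 0.15
clock: 5.35
position: [0.4284, -0.2339, 0.0218]
ee_rot: [0.034, 0.999, 0.001, -0.002]
wrist_force: [-11.9, -0.6, 8.5]
finger_gap: 0.149
```

```bash
python3 -m crank '[[[0.15,-0.0005,0,0,0,0,0],[0.15,-0.0005,0,0,0,0,0]]]'
python3 - <<'E'
from h import *
st();b=env.snapshot('side');cv2.imwrite('pics/f_s.png',b); crop(b,280,195,150,120,5,'pics/f2.png')
a=env.snapshot('scene');cv2.imwrite('pics/f_a.png',a); crop(a,340,130,120,90,6,'pics/f1.png')
E
```

```text
clock: 5.52
position: [0.4284, -0.234, 0.0217]
ee_rot: [0.034, 0.999, 0.001, -0.002]
wrist_force: [-11.9, 1.0, 7.6]
finger_gap: 0.146
t 5.5167 p [ 0.4284 -0.234   0.0217] yaw -0.06821182687961852 z [-0.0047  0.0016 -1.    ] F [-11.9038   0.9648   7.5538] gap 0.14599209389125112
```

View pics/f2.png

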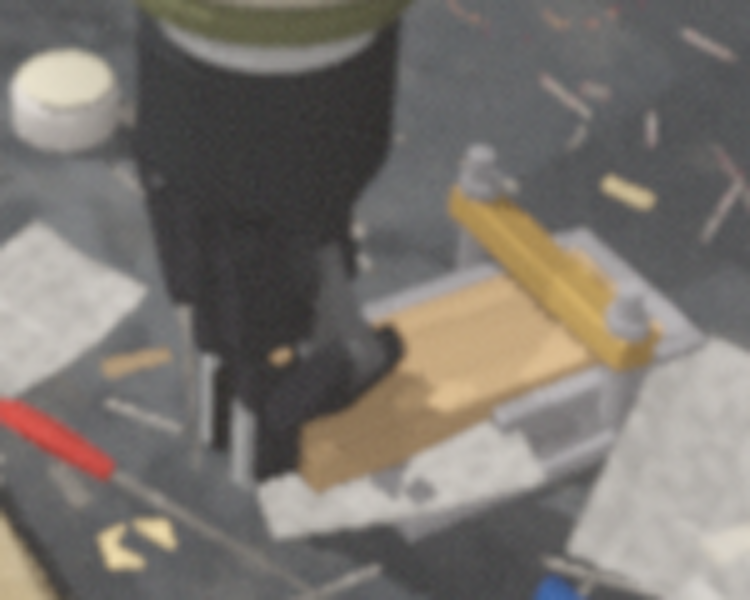

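View pics/f1.png

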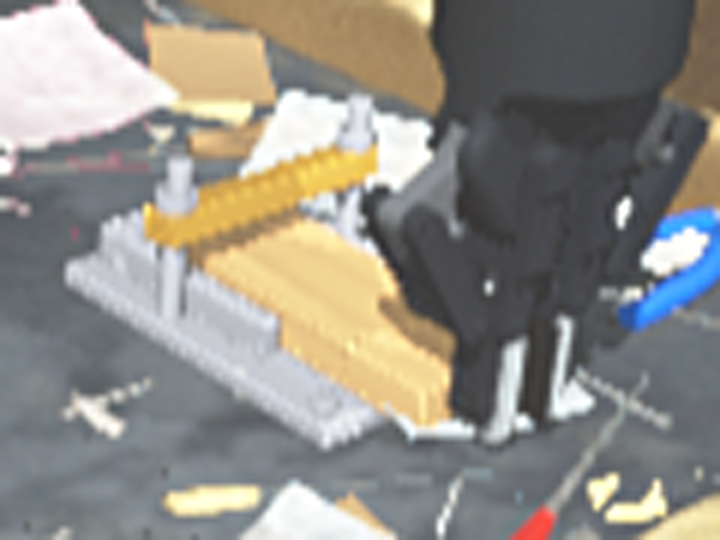

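The pin stopped at the predicted home position, with the force climbing to 12 N. I'll back off and check from above.

```bash
python3 -m crank '[[[0.15,0.01,0,0,0,0,0],[0.15,0.02,0,0,0,0,0],[0.15,0.025,0,-0.02,0,0,0],[0.15,0.025,0,-0.05,0,0,0],[0.4,0.02,0,-0.09,0,0,0],[0.8,0.01,0,-0.13,0,0,0],[1,0,0,-0.16,0,0,0],[1,-0.01,0.01,-0.18,0,0,0],[1,-0.01,0.03,-0.19,0,0,0],[1,-0.01,0.03,-0.19,0,0,0]]]'
python3 - <<'E'
from h import *
st(); im=env.snapshot('wrist'); cv2.imwrite('pics/g_w.png',im); json.dump({k:(np.array(v).tolist()) for k,v in env.camera_info('wrist').items()},open('g_w.json','w'))
crop(im,220,130,160,120,5,'pics/g2.png')
a=env.snapshot('side'); cv2.imwrite('pics/g_s.png',a); crop(a,300,215,130,100,6,'pics/g3.png')
E
```

```text
clock: 6.45
position: [0.4447, -0.2022, 0.2144]
ee_rot: [0.032, 0.999, 0.001, 0.002]
wrist_force: [-0.0, 0.8, 0.3]
finger_gap: 0.978
t 6.45 p [ 0.4447 -0.2022  0.2144] yaw -0.06378547656110899 z [ 0.0043  0.0011 -1.    ] F [-0.0478  0.8486  0.2798] gap 0.9775617516857702
```

View pics/g_w.png

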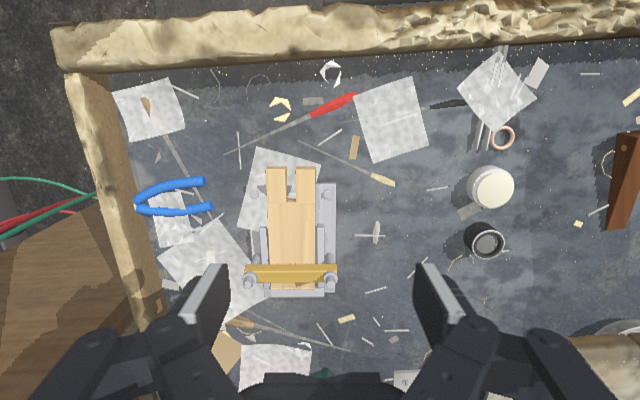

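View pics/g3.png

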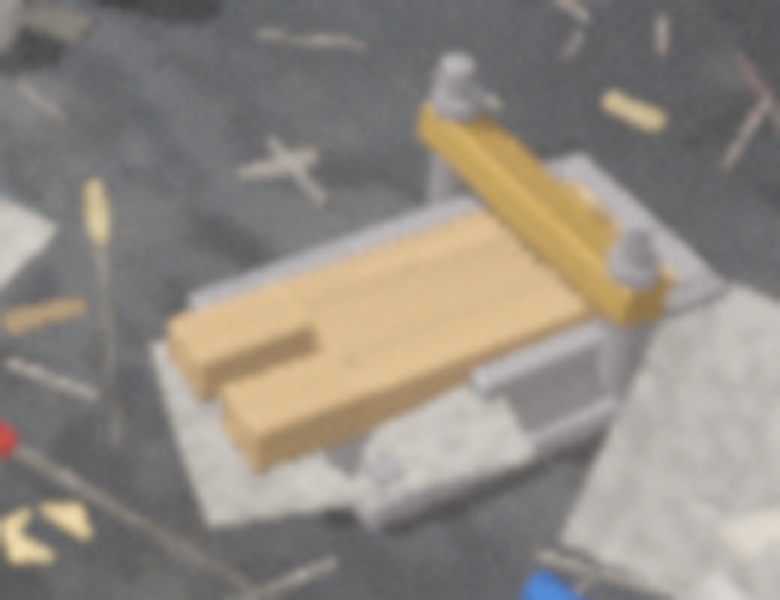

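View pics/g2.png

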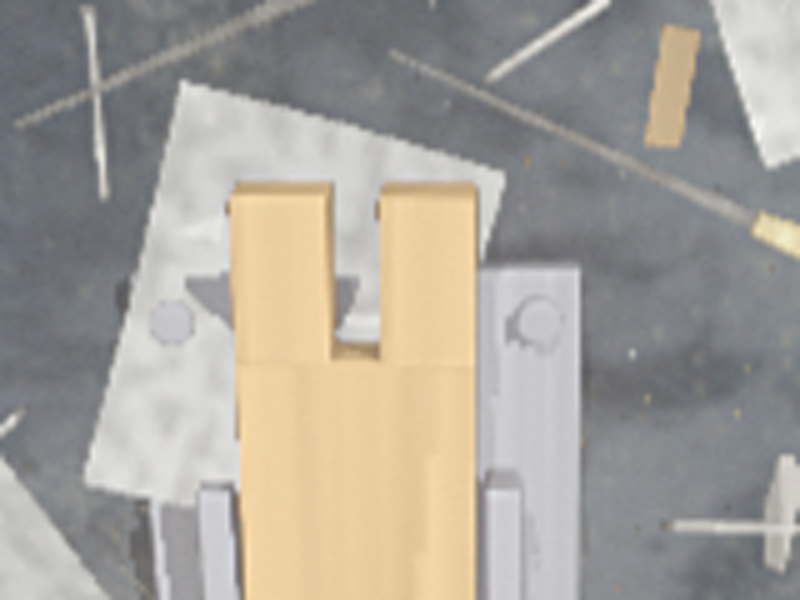

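```bash
python3 - <<'E'
from h import *
im=cv2.imread('pics/g_w.png'); crop(im,235,220,120,90,6,'pics/g4.png')
E
```

```text
(no output)
```

View pics/g4.png

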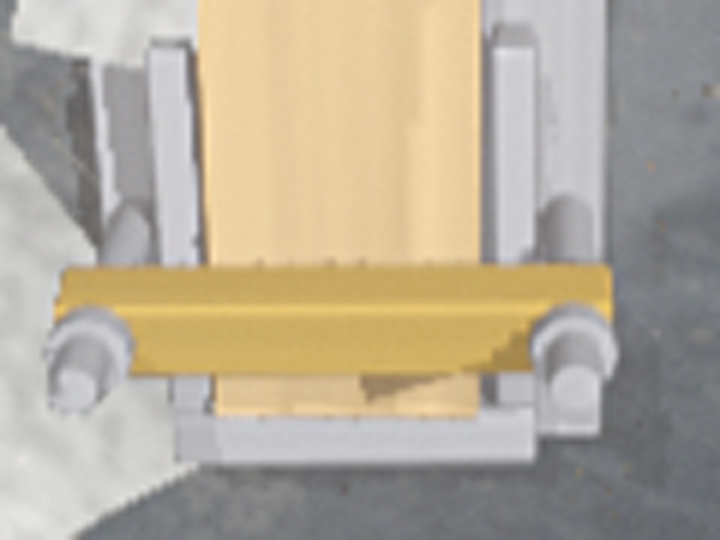

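```bash
python3 - <<'E'
from h import *
d=json.load(open('g_w.json'))
P=lambda u,v,z:plane('wrist',u,v,z/1000,d)
fR,fL,bR,bL=P(267,168.6,24),P(315,168,24),P(271.2,288.7,24),P(314.5,289.2,24)
print(fR,fL,bR,bL,'len',np.linalg.norm(fL-bL),np.linalg.norm(fR-bR),'w',np.linalg.norm(fL-fR))
f=(fL+fR)/2;b=(bL+bR)/2;print('front',f,'back',b,'yaw',np.arctan2(*(b-f)[1::-1]))
print('slot',(P(286.2,202,24)+P(296.2,202.4,24))/2)
r,l=P(247.5,285,67),P(330.8,284.2,67);print('posts',r,l,(r+l)/2)
print('plate fL',P(220+580/5,130+268/5,8),'bL',P(235+600/6,220+435/6,8))
print('wedge thick top',P(632,135,26))
E
```

```text
[ 0.4356 -0.258   0.024 ] [ 0.438  -0.2105  0.024 ] [ 0.5738 -0.2695  0.024 ] [ 0.5776 -0.2209  0.024 ] len 0.139988018715914 0.13873129627853115 w 0.04752674396705076
front [ 0.4368 -0.2343  0.024 ] back [ 0.5757 -0.2452  0.024 ] yaw -0.07827048639291463
slot [ 0.4723 -0.2374  0.024 ]
posts [ 0.5396 -0.2826  0.067 ] [ 0.5438 -0.2018  0.067 ] [ 0.5417 -0.2422  0.067 ]
plate fL [ 0.4601 -0.1902  0.008 ] bL [ 0.5946 -0.198   0.008 ]
wedge thick top [0.4245 0.093  0.026 ]
```

Pin length measured 140 mm, its back is on the stop and its front is 20 mm ahead of the plate edge, so it is home (centre at x = -15). Next is the wedge.

```bash
python3 - <<'E'
from h import *
go([.447,.1175,.12],.087)
E
```

```text
shift [0.017  0.3212 0.0925] turn [ 0.0009  0.0013 -0.1522]
```

```bash
python3 -m crank '[[[1,0.002,0.035,0,0,0,-0.02],[1,0.004,0.07,0,0,0,-0.04],[1,0.006,0.105,0,0,0,-0.06],[1,0.008,0.14,0,0,0,-0.08],[1,0.01,0.175,0.01,0,0,-0.1],[1,0.012,0.21,0.02,0,0,-0.12],[1,0.014,0.245,0.035,0,0,-0.14],[1,0.016,0.28,0.05,0,0,-0.15],[1,0.017,0.305,0.07,0,0,-0.152],[1,0.017,0.32,0.085,0,0,-0.152],[1,0.017,0.321,0.0925,0.001,0.001,-0.152],[1,0.017,0.321,0.0925,0.001,0.001,-0.152]]]'
python3 - <<'E'
from h import *
st(); c=env.camera_info('wrist');im=env.snapshot('wrist'); cv2.imwrite('pics/i_w.png',im); json.dump({k:(np.array(v).tolist()) for k,v in c.items()},open('i_w.json','w'))
E
```

```text
clock: 7.55
position: [0.4461, 0.1156, 0.1175]
ee_rot: [-0.043, 0.999, -0.002, -0.002]
wrist_force: [0.8, -0.9, -0.5]
finger_gap: 1.0
t 7.55 p [0.4461 0.1156 0.1175] yaw 0.08562962276416161 z [-0.0045 -0.0035 -1.    ] F [ 0.8141 -0.9439 -0.4522] gap 1.000128513005728
```

View pics/i_w.png

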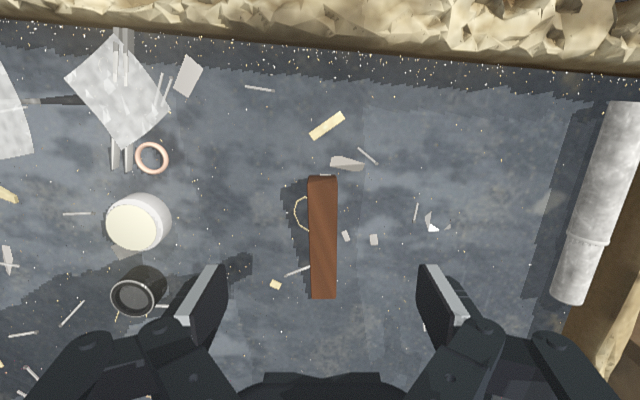

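The wedge lies upright in the picture, x 308..338, with its thick end at row 180, its tip at row 298 and the jaws centred on it.

```bash
python3 - <<'E'
from h import *
d=json.load(open('i_w.json'));P=lambda u,v,z:plane('wrist',u,v,z/1000,d)
im=cv2.imread('pics/i_w.png')
hsv=cv2.cvtColor(im,cv2.COLOR_BGR2HSV)
m=((hsv[...,0]<18)&(hsv[...,1]>110)&(hsv[...,2]<140)).astype(np.uint8)
m[:, :290]=0;m[:,350:]=0
cn=max(cv2.findContours(m,0,2)[0],key=cv2.contourArea);print(cv2.approxPolyDP(cn,3,True)[:,0].tolist())
a=(P(308.5,180,26)+P(338,179,26))/2;b=(P(312.5,298.5,4)+P(335.5,298.5,4))/2
print(a,b,np.linalg.norm((b-a)[:2]),np.arctan2(*(b-a)[1::-1]),np.linalg.norm(P(308.5,180,26)-P(338,179,26)))
u=(b-a)/np.linalg.norm((b-a)[:2]); g=a+u*.020; g[2]=.016; print(g); go(g,np.arctan2(u[1],u[0]))
E
```

```text
[[333, 176], [320, 180], [310, 177], [307, 183], [313, 298], [335, 296]]
[0.4245 0.1134 0.026 ] [0.5369 0.124  0.004 ] 0.11288183252407259 0.09387418433489365 0.020569605031075695
[0.4444 0.1153 0.016 ]
shift [0.002  0.0007 0.1028] turn [-0.0024 -0.0033 -0.0098]
```

```bash
python3 -m crank '[[[1,0.002,0.001,0.03,-0.002,-0.003,-0.01],[1,0.002,0.001,0.055,-0.002,-0.003,-0.01],[1,0.002,0.001,0.075,-0.002,-0.003,-0.01],[1,0.002,0.001,0.09,-0.002,-0.003,-0.01],[1,0.002,0.001,0.1,-0.002,-0.003,-0.01],[1,0.002,0.001,0.102,-0.002,-0.003,-0.01],[1,0.002,0.001,0.102,-0.002,-0.003,-0.01]]]'
python3 -m crank '[[[0.5,0,0,0,0,0,0],[0.4,0,0,0,0,0,0],[0.3,0,0,0,0,0,0],[0.2,0,0,0,0,0,0],[0.1,0,0,0,0,0,0],[0.1,0,0,0,0,0,0],[0.1,0,0,0,0,0,0],[0.1,0,0,0,0,0,0]]]' 40
python3 - <<'E'
from h import *
st()
E
```

```text
clock: 8.18
position: [0.4456, 0.1166, 0.0181]
ee_rot: [-0.047, 0.999, 0.0, 0.001]
wrist_force: [-0.1, -0.9, -0.1]
finger_gap: 0.999
clock: 8.85
position: [0.4456, 0.1176, 0.0183]
ee_rot: [-0.048, 0.999, 0.001, 0.001]
wrist_force: [-2.4, 0.4, 6.6]
finger_gap: 0.247
t 8.85 p [0.4456 0.1176 0.0183] yaw 0.0951523724201669 z [ 0.0023  0.0017 -1.    ] F [-2.4204  0.3649  6.6435] gap 0.24703338649776108
```

Gripped at 21 mm, which fits the wedge's width. Now lift and inspect.

```bash
python3 -m crank '[[[0.1,0,0,-0.01,0,0,0],[0.1,0,0,-0.03,0,0,0],[0.1,0,0,-0.06,0,0,0],[0.1,0,0,-0.09,0,0,0],[0.1,0,0,-0.1,0,0,0],[0.1,0,0,-0.1,0,0,0]]]'
python3 - <<'E'
from h import *
st();
for n in ('side','scene','wrist'): cv2.imwrite(f'pics/j_{n}.png',env.snapshot(n))
a=cv2.imread('pics/j_side.png');crop(a,190,90,160,110,5,'pics/j2.png')
c=env.camera_info('wrist');json.dump({k:(np.array(v).tolist()) for k,v in c.items()},open('j_w.json','w'))
E
```

```text
clock: 9.35
position: [0.4467, 0.118, 0.1209]
ee_rot: [-0.048, 0.999, 0.002, 0.003]
wrist_force: [0.2, -0.2, -0.0]
finger_gap: 0.244
t 9.35 p [0.4467 0.118  0.1209] yaw 0.0951853817416696 z [ 0.0064  0.0042 -1.    ] F [ 0.2421 -0.1861 -0.0149] gap 0.24360458420771555
```

View pics/j2.png

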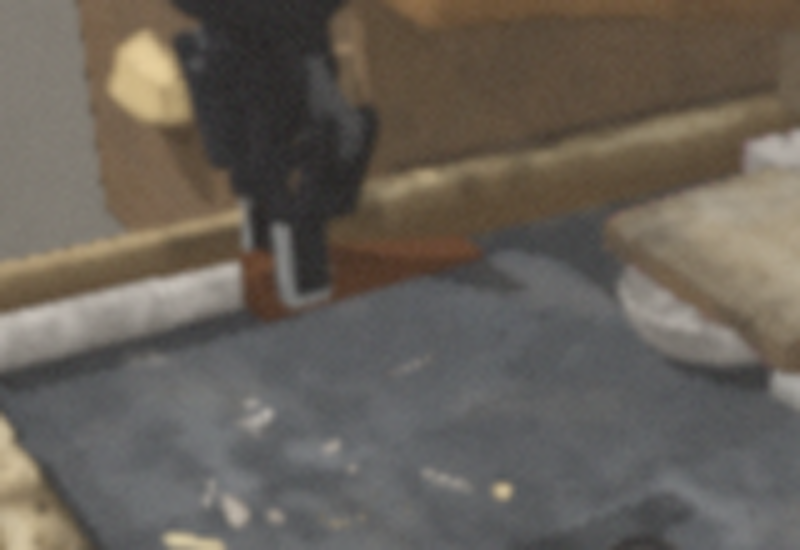

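View pics/j_wrist.png

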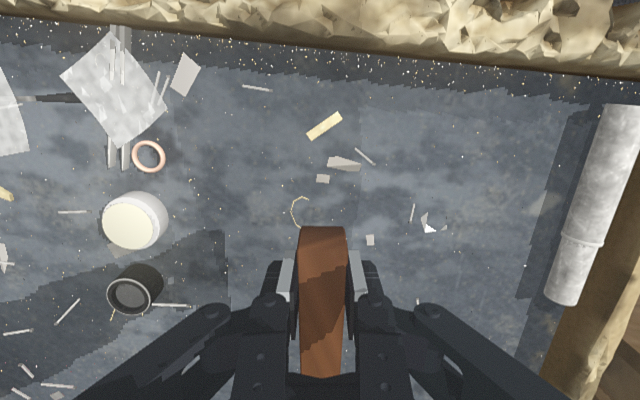

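```bash
python3 - <<'E'
from h import *
yaw=.095;u=np.array([np.cos(yaw),np.sin(yaw),0]);n=np.array([np.sin(yaw),-np.cos(yaw),0]);p0=np.array([.4467,.118,0])+n*.011
for x,y in [(278,320),(482,258),(470,240),(245,255)]:
    o,d=ray('side',190+x/5,90+y/5);t=(p0-o)@n/(d@n);q=o+t*d;print(q,(q-p0)@u)
go([.425,-.2325,.12],-.072)
E
```

```text
[0.4355 0.1059 0.103 ] -0.012295706722598542
[0.5388 0.1157 0.1034] 0.09148948406249235
[0.5328 0.1152 0.1139] 0.08542563319078049
[0.4233 0.1047 0.1365] -0.02459401031768165
shift [ 0.0527 -0.3463 -0.0033] turn [0.0009 0.0008 0.1674]
```

```bash
python3 -m crank '[[[0.1,0.015,-0.02,0,0,0,0.01],[0.1,0.03,-0.05,0,0,0,0.03],[0.1,0.04,-0.085,0,0,0,0.05],[0.1,0.048,-0.12,0,0,0,0.07],[0.1,0.05,-0.155,0,0,0,0.09],[0.1,0.05,-0.19,0,0,0,0.11],[0.1,0.05,-0.225,0,0,0,0.13],[0.1,0.05,-0.26,0,0,0,0.15],[0.1,0.05,-0.295,0,0,0,0.16],[0.1,0.052,-0.325,0,0,0,0.167],[0.1,0.053,-0.344,0,0,0,0.167],[0.1,0.053,-0.346,0,0,0,0.167]]]'
python3 - <<'E'
from h import *
st();go([.431,-.2344,.0459],-.072)
im=env.snapshot('wrist');cv2.imwrite('pics/k_w.png',im);a=env.snapshot('scene');cv2.imwrite('pics/k_s.png',a)
E
```

```text
clock: 10.5
position: [0.4238, -0.2359, 0.1163]
ee_rot: [0.038, 0.999, -0.001, -0.0]
wrist_force: [-0.7, 0.2, 0.4]
finger_gap: 0.249
t 10.5 p [ 0.4238 -0.2359  0.1163] yaw -0.07657729386357086 z [-0.0006 -0.001  -1.    ] F [-0.7071  0.2182  0.4432] gap 0.24877802929307494
shift [-0.0071  0.0021  0.0704] turn [-0.0011 -0.0005 -0.0046]
```

View pics/k_w.png

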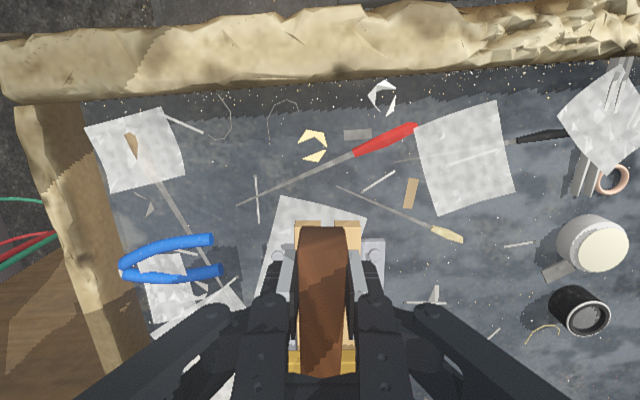

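View pics/k_s.png

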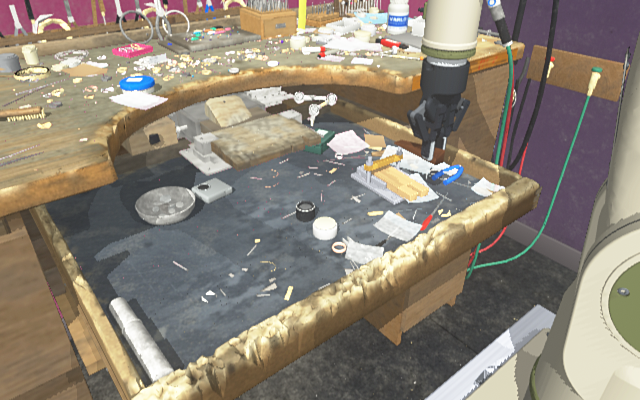

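```bash
python3 -m crank '[[[0.1,-0.003,0.001,0.015,-0.001,0,-0.003],[0.1,-0.005,0.002,0.03,-0.001,0,-0.005],[0.1,-0.006,0.002,0.045,-0.001,0,-0.005],[0.1,-0.007,0.002,0.058,-0.001,0,-0.005],[0.1,-0.007,0.002,0.066,-0.001,0,-0.005],[0.1,-0.007,0.002,0.07,-0.001,0,-0.005],[0.1,-0.007,0.002,0.07,-0.001,0,-0.005]]]'
python3 - <<'E'
from h import *
st();go([.431,-.2344,.0419],-.072)
a=env.snapshot('side');cv2.imwrite('pics/l_s.png',a);crop(a,300,195,130,110,6,'pics/l2.png')
a=env.snapshot('scene');cv2.imwrite('pics/l_a.png',a);crop(a,340,130,120,90,6,'pics/l1.png')
E
```

```text
clock: 11.18
position: [0.432, -0.2296, 0.0465]
ee_rot: [0.033, 0.999, 0.001, 0.0]
wrist_force: [-0.5, 0.1, 0.3]
finger_gap: 0.247
t 11.1833 p [ 0.432  -0.2296  0.0465] yaw -0.06582986170584053 z [ 0.0002  0.0028 -1.    ] F [-0.5483  0.1445  0.3013] gap 0.24702731705819392
shift [ 0.0007 -0.0049  0.0046] turn [ 0.0028 -0.      0.0062]
```

View pics/l2.png

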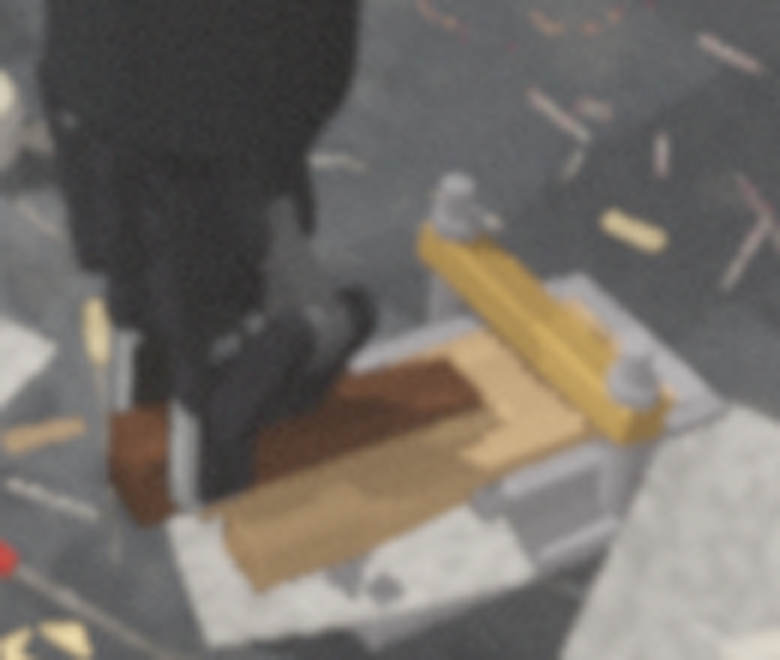

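View pics/l1.png

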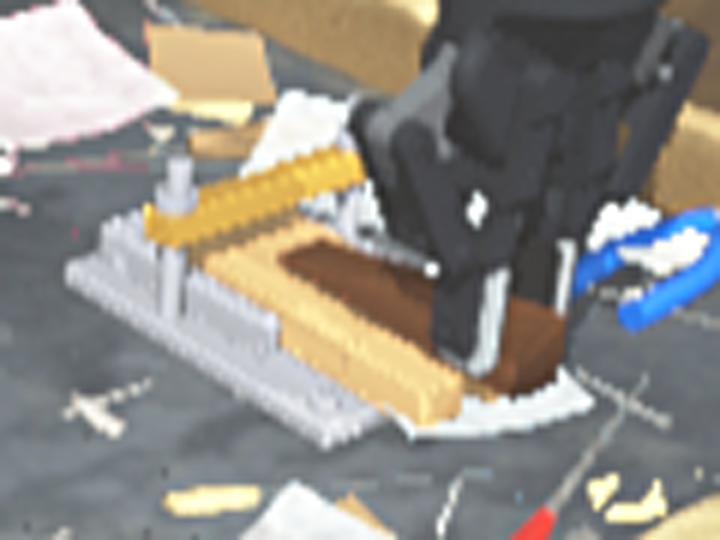

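```bash
python3 -m crank '[[[0.1,0,-0.002,0,0.001,0,0.003],[0.1,0,-0.0035,0,0.002,0,0.006],[0.1,0,-0.0035,0,0.002,0,0.006],[0.1,0,-0.0035,0,0.002,0,0.006]]]'
python3 - <<'E'
from h import *
st();go([.431,-.2344,.0419],-.072)
E
```

```text
clock: 11.62
position: [0.4324, -0.2342, 0.0476]
ee_rot: [0.037, 0.999, 0.0, 0.001]
wrist_force: [-0.8, 0.4, 0.1]
finger_gap: 0.246
t 11.6167 p [ 0.4324 -0.2342  0.0476] yaw -0.07316743805154294 z [ 0.0023  0.0003 -1.    ] F [-0.8141  0.4063  0.0963] gap 0.2458362022847333
shift [ 0.0014 -0.0003  0.0057] turn [ 0.0004  0.0023 -0.0012]
```

```bash
python3 - <<'E'
from h import *
a=env.snapshot('wrist');cv2.imwrite('pics/m_w.png',a);crop(a,240,220,160,120,5,'pics/m2.png')
a=env.snapshot('scene');crop(a,340,130,120,90,6,'pics/m1.png')
json.dump({k:(np.array(v).tolist()) for k,v in env.camera_info('wrist').items()},open('m_w.json','w'))
E
```

```text
(no output)
```

View pics/m2.png

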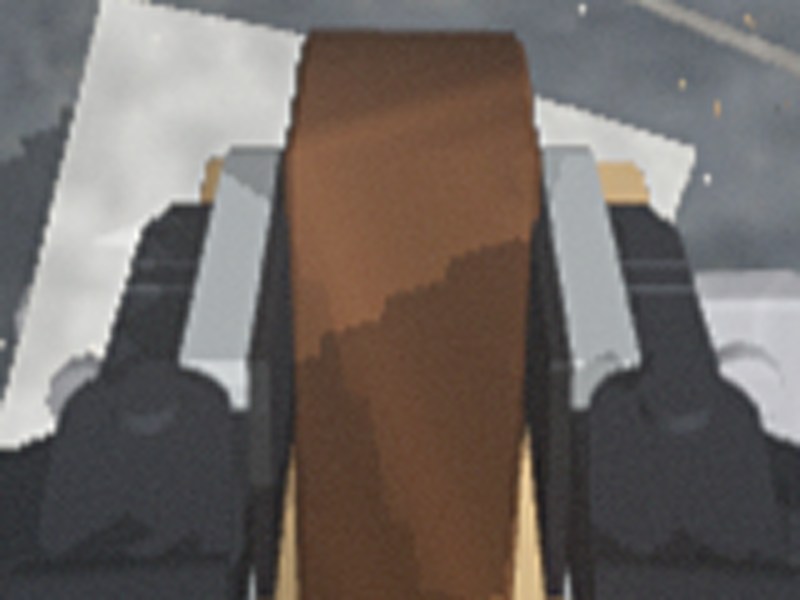

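View pics/m1.png

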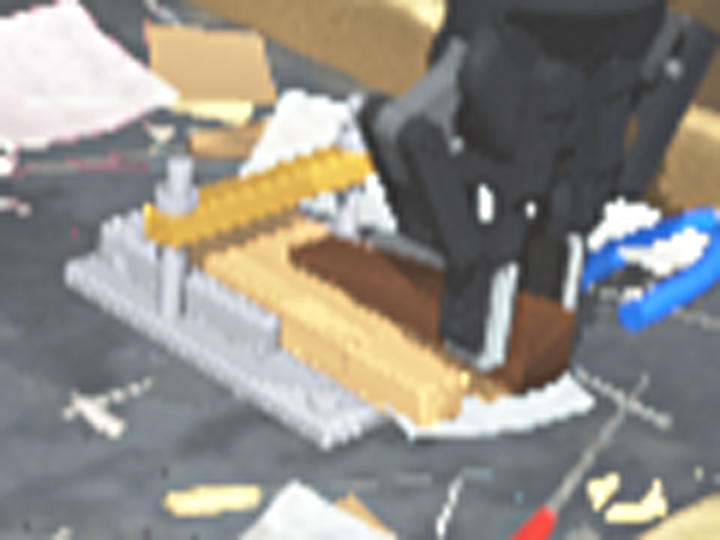

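```bash
python3 -m crank '[[[0.1,0,0.0012,0.001,0,0.002,0],[0.1,0,0.0012,0.002,0,0.002,0],[0.1,0,0.0012,0.003,0,0.002,0],[0.1,0,0.0012,0.004,0,0.002,0],[0.1,0,0.0012,0.004,0,0.002,0]]]'
python3 -m crank '[[[0.1,0,0,0.0005,0,0,0],[0.1,0,0,0.001,0,0,0],[0.1,0,0,0.001,0,0,0]]]'
python3 - <<'E'
from h import *
st()
E
```

```text
clock: 12.13
position: [0.4322, -0.2328, 0.043]
ee_rot: [0.036, 0.999, 0.0, -0.0]
wrist_force: [0.1, 0.3, -1.1]
finger_gap: 0.248
clock: 12.38
position: [0.4324, -0.2329, 0.0424]
ee_rot: [0.036, 0.999, 0.0, -0.0]
wrist_force: [-1.2, 0.4, 1.3]
finger_gap: 0.246
t 12.3833 p [ 0.4324 -0.2329  0.0424] yaw -0.07283567815904984 z [-0.0002  0.0006 -1.    ] F [-1.2063  0.4131  1.2566] gap 0.2457074448988133
```

```bash
python3 -m crank '[[[0.1,-0.003,0,0,0,0,0],[0.1,-0.006,0,0,0,0,0],[0.1,-0.01,0,0,0,0,0],[0.1,-0.014,0,0,0,0,0],[0.1,-0.018,0,0,0,0,0],[0.1,-0.022,0,0,0,0,0],[0.1,-0.026,0,0,0,0,0],[0.1,-0.03,0,0,0,0,0],[0.1,-0.033,0,0,0,0,0],[0.1,-0.035,0,0,0,0,0],[0.1,-0.036,0,0,0,0,0],[0.1,-0.036,0,0,0,0,0]]]'
python3 - <<'E'
from h import *
st()
a=env.snapshot('wrist');cv2.imwrite('pics/n_w.png',a);crop(a,220,190,180,140,4,'pics/n2.png')
a=env.snapshot('side');crop(a,300,195,130,110,6,'pics/n1.png')
E
```

```text
clock: 13.38
position: [0.4687, -0.2356, 0.0424]
ee_rot: [0.036, 0.999, 0.0, -0.0]
wrist_force: [-1.3, -0.5, 3.3]
finger_gap: 0.245
t 13.3833 p [ 0.4687 -0.2356  0.0424] yaw -0.07271963119365542 z [-0.0001  0.0003 -1.    ] F [-1.2937 -0.4841  3.2736] gap 0.24463240807979333
```

View pics/n2.png

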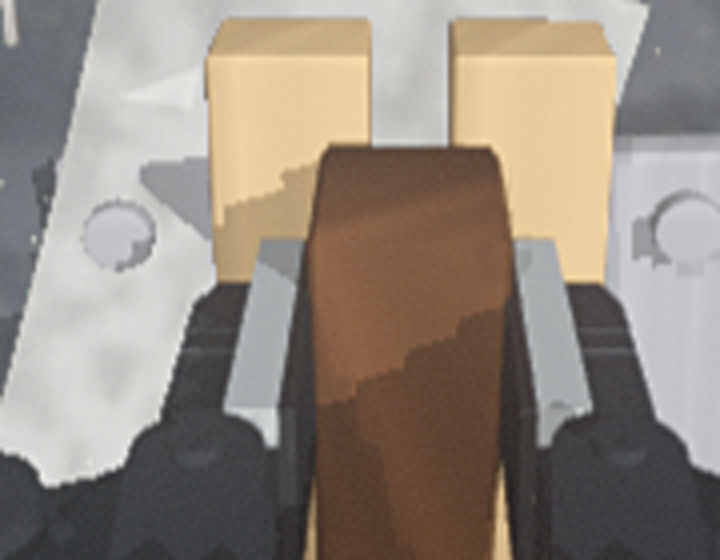

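View pics/n1.png

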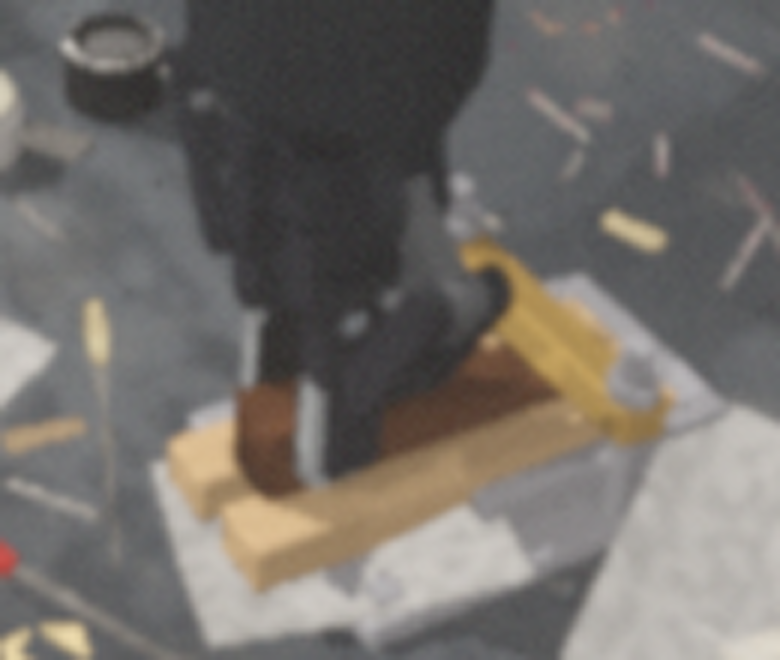

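Centred: the pin spans 207..614 and the wedge 325..497, both with their middle at 411. The wedge is resting lightly on the pin and the tip is under the bar, so I'll creep forward.

```bash
python3 -m crank '[[[0.1,-0.001,0,0,0,0,0],[0.1,-0.002,0,0,0,0,0],[0.1,-0.003,0,0,0,0,0],[0.1,-0.004,0,0,0,0,0],[0.1,-0.005,0,0,0,0,0],[0.1,-0.006,0,0,0,0,0]]]'
python3 -m crank '[[[0.1,-0.001,0,0,0,0,0],[0.1,-0.002,0,0,0,0,0],[0.1,-0.003,0,0,0,0,0]]]'
python3 -m crank '[[[0.1,-0.001,0,0,0,0,0],[0.1,-0.002,0,0,0,0,0],[0.1,-0.003,0,0,0,0,0]]]'
```

```text
clock: 13.98
position: [0.474, -0.236, 0.0423]
ee_rot: [0.036, 0.999, 0.0, -0.0]
wrist_force: [-4.2, 0.6, 6.9]
finger_gap: 0.246
clock: 14.23
position: [0.477, -0.2362, 0.0424]
ee_rot: [0.037, 0.999, 0.0, -0.0]
wrist_force: [-4.1, -0.4, 6.6]
finger_gap: 0.25
clock: 14.48
position: [0.48, -0.2365, 0.0424]
ee_rot: [0.036, 0.999, 0.0, -0.0]
wrist_force: [-4.8, -0.5, 6.3]
finger_gap: 0.251
```

```bash
python3 -m crank '[[[0.1,-0.001,0,-0.0003,0,0,0],[0.1,-0.002,0,-0.0003,0,0,0],[0.1,-0.003,0,-0.0003,0,0,0]]]'
python3 -m crank '[[[0.1,-0.001,0,0,0,0,0],[0.1,-0.002,0,0,0,0,0],[0.1,-0.003,0,0,0,0,0]]]'
python3 -m crank '[[[0.1,-0.001,0,0,0,0,0],[0.1,-0.002,0,0,0,0,0]]]'
python3 -m crank '[[[0.1,-0.001,0,0,0,0,0],[0.1,-0.002,0,0,0,0,0]]]'
```

```text
clock: 14.73
position: [0.4834, -0.2363, 0.0424]
ee_rot: [0.036, 0.999, 0.0, -0.0]
wrist_force: [-0.4, -0.6, 0.8]
finger_gap: 0.247
clock: 14.98
position: [0.4863, -0.2367, 0.0425]
ee_rot: [0.036, 0.999, 0.0, -0.0]
wrist_force: [-0.2, -0.4, -0.3]
finger_gap: 0.247
clock: 15.15
position: [0.4883, -0.2369, 0.0425]
ee_rot: [0.036, 0.999, 0.0, -0.0]
wrist_force: [0.2, 0.1, -0.3]
finger_gap: 0.244
clock: 15.32
position: [0.4903, -0.237, 0.0426]
ee_rot: [0.036, 0.999, 0.0, -0.0]
wrist_force: [-0.1, -0.1, 0.0]
finger_gap: 0.245
```

```bash
python3 -m crank '[[[0.1,-0.001,0,0,0,0,0],[0.1,-0.002,0,0,0,0,0]]]'
python3 -m crank '[[[0.1,-0.001,0,0,0,0,0],[0.1,-0.002,0,0,0,0,0]]]'
python3 -m crank '[[[0.1,-0.001,0,0,0,0,0],[0.1,-0.002,0,0,0,0,0]]]'
```

```text
clock: 15.48
position: [0.4923, -0.2372, 0.0426]
ee_rot: [0.036, 0.999, 0.0, -0.0]
wrist_force: [-0.1, 0.1, -0.2]
finger_gap: 0.241
clock: 15.65
position: [0.4943, -0.2373, 0.0426]
ee_rot: [0.036, 0.999, 0.0, -0.0]
wrist_force: [-0.6, -1.3, -0.2]
finger_gap: 0.246
clock: 15.82
position: [0.4963, -0.2375, 0.0426]
ee_rot: [0.036, 0.999, 0.0, -0.0]
wrist_force: [-0.0, -0.0, 0.3]
finger_gap: 0.244
```

```bash
python3 -m crank '[[[0.1,-0.001,0,0,0,0,0],[0.1,-0.002,0,0,0,0,0]]]'
python3 -m crank '[[[0.1,-0.0005,0,0,0,0,0],[0.1,-0.001,0,0,0,0,0]]]'
python3 -m crank '[[[0.1,-0.0005,0,0,0,0,0],[0.1,-0.001,0,0,0,0,0]]]'
python3 - <<'E'
from h import *
st()
a=env.snapshot('wrist');cv2.imwrite('pics/o_w.png',a);crop(a,220,150,180,140,4,'pics/o2.png')
a=env.snapshot('side');crop(a,300,195,130,110,6,'pics/o1.png')
E
```

```text
clock: 15.98
position: [0.4981, -0.2376, 0.0425]
ee_rot: [0.036, 0.999, 0.0, -0.0]
wrist_force: [-3.2, 0.1, -0.1]
finger_gap: 0.245
clock: 16.15
position: [0.4985, -0.2377, 0.0424]
ee_rot: [0.036, 0.999, 0.0, -0.001]
wrist_force: [-5.9, 0.7, 4.4]
finger_gap: 0.247
clock: 16.32
position: [0.4985, -0.2377, 0.0424]
ee_rot: [0.037, 0.999, 0.001, -0.002]
wrist_force: [-11.0, 2.6, 9.4]
finger_gap: 0.245
t 16.3167 p [ 0.4985 -0.2377  0.0424] yaw -0.07328177256459693 z [-0.0034  0.0018 -1.    ] F [-10.9745   2.6377   9.3581] gap 0.24510678186286655
```

View pics/o2.png

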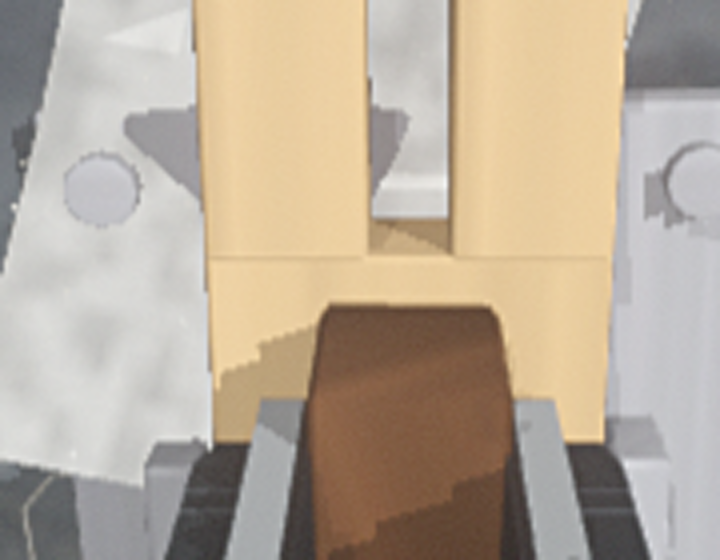

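View pics/o1.png

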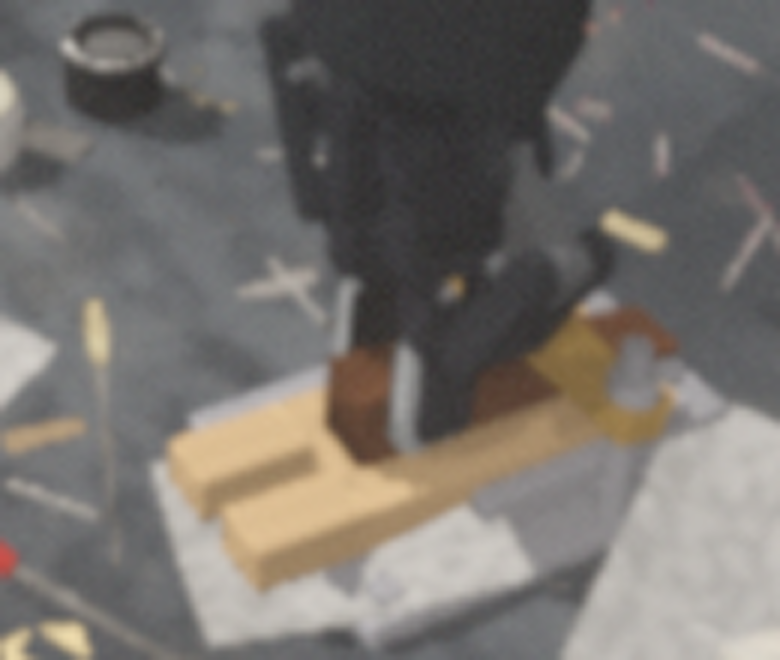

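The wedge meets the bar with the tip about 47 mm past under_bar, inside the stated range, and the push is at 11 N. I'll let go, back off, and press squarely from behind with shut fingers.

```bash
python3 -m crank '[[[0.35,0,0,0,0,0,0],[0.5,0,0,0,0,0,0],[0.5,0,0,0,0,0,0],[0.5,0,0,0,0,0,0],[0.5,0.005,0,0,0,0,0],[0.5,0.015,0,0,0,0,0],[0.5,0.025,0,0,0,0,0],[0.5,0.035,0,0,0,0,0],[0.5,0.045,0,0,0,0,0],[0.5,0.048,0,0,0,0,0],[0.3,0.048,0,0,0,0,0],[0,0.048,0,0,0,0,0]]]'
python3 -m crank '[[[0,0,0,0,0,0,0],[0,0,0,0,0,0,0],[0,0,0,0,0,0,0],[0,0,0,0,0,0,0]]]'
python3 - <<'E'
from h import *
st()
a=env.snapshot('wrist');cv2.imwrite('pics/p_w.png',a);crop(a,220,170,180,140,4,'pics/p2.png')
a=env.snapshot('side');crop(a,300,195,130,110,6,'pics/p1.png')
E
```

```text
clock: 17.42
position: [0.4526, -0.2341, 0.0428]
ee_rot: [0.036, 0.999, 0.0, 0.0]
wrist_force: [0.0, 0.1, 0.1]
finger_gap: 0.231
clock: 17.75
position: [0.4525, -0.2343, 0.0425]
ee_rot: [0.036, 0.999, 0.0, -0.0]
wrist_force: [-0.8, 0.1, 0.9]
finger_gap: -0.003
t 17.75 p [ 0.4525 -0.2343  0.0425] yaw -0.07268272838084967 z [-0.0004  0.0003 -1.    ] F [-0.7587  0.0782  0.8703] gap -0.003019479872607251
```

View pics/p2.png

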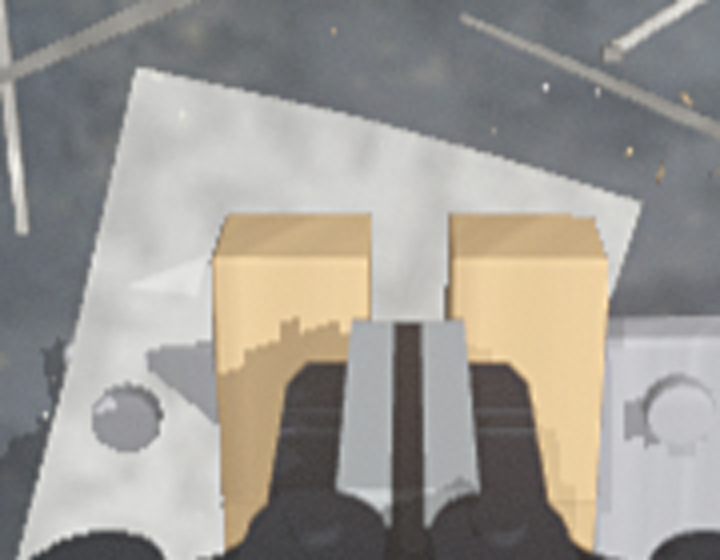

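View pics/p1.png

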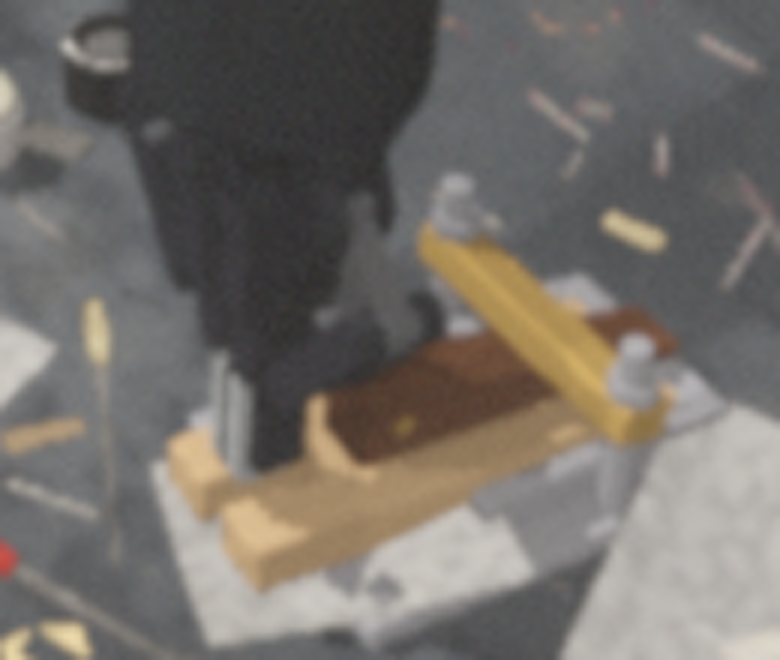

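```bash
python3 -m crank '[[[0,-0.003,0,0,0,0,0],[0,-0.006,0,0,0,0,0],[0,-0.009,0,0,0,0,0],[0,-0.012,0,0,0,0,0],[0,-0.013,0,0,0,0,0]]]'
python3 -m crank '[[[0,-0.0005,0,0,0,0,0],[0,-0.001,0,0,0,0,0]]]'
python3 -m crank '[[[0,-0.0005,0,0,0,0,0],[0,-0.001,0,0,0,0,0]]]'
```

```text
clock: 18.27
position: [0.4659, -0.2352, 0.0426]
ee_rot: [0.036, 0.999, 0.0, -0.0]
wrist_force: [-0.4, -0.3, 0.2]
finger_gap: 0.002
clock: 18.43
position: [0.4663, -0.2353, 0.0425]
ee_rot: [0.036, 0.999, 0.0, -0.0]
wrist_force: [-0.4, -0.1, 0.7]
finger_gap: 0.0
clock: 18.6
position: [0.4672, -0.2354, 0.0426]
ee_rot: [0.036, 0.999, 0.0, -0.0]
wrist_force: [-0.7, 0.1, -0.1]
finger_gap: -0.002
```

```bash
python3 -m crank '[[[0,-0.0005,0,0,0,0,0],[0,-0.001,0,0,0,0,0]]]'
python3 -m crank '[[[0,-0.0005,0,0,0,0,0],[0,-0.001,0,0,0,0,0]]]'
python3 -m crank '[[[0,-0.0005,0,0,0,0,0],[0,-0.001,0,0,0,0,0]]]'
```

```text
clock: 18.77
position: [0.4682, -0.2354, 0.0426]
ee_rot: [0.036, 0.999, 0.0, -0.0]
wrist_force: [0.4, 0.1, -0.5]
finger_gap: 0.002
clock: 18.93
position: [0.4693, -0.2355, 0.0426]
ee_rot: [0.036, 0.999, 0.0, -0.0]
wrist_force: [-0.1, 0.8, 0.2]
finger_gap: 0.001
clock: 19.1
position: [0.4694, -0.2356, 0.0424]
ee_rot: [0.037, 0.999, 0.0, -0.001]
wrist_force: [-6.2, 1.1, 4.9]
finger_gap: 0.001
```

```bash
python3 -m crank '[[[0,-0.0005,0,0,0,0,0],[0,-0.001,0,0,0,0,0]]]'
python3 -m crank '[[[0,-0.0005,0,0,0,0,0],[0,-0.0005,0,0,0,0,0]]]'
```

```text
clock: 19.27
position: [0.4695, -0.2357, 0.0423]
ee_rot: [0.037, 0.999, 0.001, -0.002]
wrist_force: [-10.9, 1.5, 8.2]
finger_gap: 0.0
clock: 19.43
position: [0.4695, -0.2357, 0.0421]
ee_rot: [0.037, 0.999, 0.001, -0.002]
wrist_force: [-11.0, 1.1, 7.1]
finger_gap: -0.001
```

```bash
python3 -m crank '[[[0,-0.0005,0,0,0,0,0],[0,-0.0005,0,0,0,0,0]]]'
python3 -m crank '[[[0,-0.0005,0,0,0,0,0],[0,-0.0005,0,0,0,0,0]]]'
```

```text
clock: 19.6
position: [0.4696, -0.2358, 0.0421]
ee_rot: [0.037, 0.999, 0.001, -0.003]
wrist_force: [-11.9, 1.5, 8.4]
finger_gap: -0.002
clock: 19.77
position: [0.4696, -0.2358, 0.0419]
ee_rot: [0.037, 0.999, 0.001, -0.003]
wrist_force: [-13.8, 1.6, 10.0]
finger_gap: -0.001
```

```bash
python3 -m crank '[[[0,-0.0005,0,0,0,0,0],[0,-0.0005,0,0,0,0,0]]]'
python3 -m crank '[[[0,-0.0005,0,0,0,0,0],[0,-0.0005,0,0,0,0,0]]]'
```

```text
clock: 19.93
position: [0.4697, -0.2359, 0.0419]
ee_rot: [0.037, 0.999, 0.001, -0.003]
wrist_force: [-15.9, 2.3, 12.2]
finger_gap: -0.0
clock: 20.1
position: [0.4697, -0.2359, 0.0417]
ee_rot: [0.037, 0.999, 0.001, -0.004]
wrist_force: [-17.6, 2.4, 12.5]
finger_gap: 0.002
```

About 17.5 N. Hold it briefly, then back straight off and inspect.

```bash
python3 -m crank '[[[0,0,0,0,0,0,0],[0,0,0,0,0,0,0],[0,0,0,0,0,0,0],[0,0,0,0,0,0,0]]]'
python3 -m crank '[[[0,0.002,0,0,0,0,0],[0,0.005,0,0,0,0,0],[0,0.015,0,0,0,0,0],[0,0.03,0,0,0,0,0],[0,0.04,0,-0.02,0,0,0],[0,0.045,0,-0.05,0,0,0],[0,0.045,0,-0.09,0,0,0],[0,0.035,0,-0.13,0,0,0],[0.5,0.02,0.01,-0.16,0,0,0],[1,0.01,0.03,-0.18,0,0,0],[1,0.01,0.04,-0.18,0,0,0],[1,0.01,0.04,-0.18,0,0,0]]]'
python3 -m crank '[[[1,0,0,0,0,0,0],[1,0,0,0,0,0,0],[1,0,0,0,0,0,0],[1,0,0,0,0,0,0]]]'
python3 - <<'E'
from h import *
st()
json.dump({k:(np.array(v).tolist()) for k,v in env.camera_info('wrist').items()},open('q_w.json','w'))
a=env.snapshot('wrist');cv2.imwrite('pics/q_w.png',a);crop(a,220,160,140,150,4,'pics/q2.png')
a=env.snapshot('side');cv2.imwrite('pics/q_s.png',a);crop(a,300,195,130,110,6,'pics/q1.png')
a=env.snapshot('scene');cv2.imwrite('pics/q_a.png',a);crop(a,340,130,120,90,6,'pics/q3.png')
E
```

```text
clock: 20.43
position: [0.4697, -0.2359, 0.0418]
ee_rot: [0.037, 0.999, 0.001, -0.004]
wrist_force: [-17.6, 2.7, 12.6]
finger_gap: 0.001
clock: 21.43
position: [0.468, -0.1931, 0.2235]
ee_rot: [0.035, 0.999, 0.001, 0.001]
wrist_force: [-0.0, -0.2, -1.0]
finger_gap: 0.566
clock: 21.77
position: [0.466, -0.1962, 0.2221]
ee_rot: [0.037, 0.999, 0.0, -0.001]
wrist_force: [-0.2, 0.1, -0.1]
finger_gap: 1.004
t 21.7667 p [ 0.466  -0.1962  0.2221] yaw -0.07435137302191858 z [-0.0012  0.0004 -1.    ] F [-0.1993  0.1004 -0.0672] gap 1.004088818012541
```

View pics/q2.png

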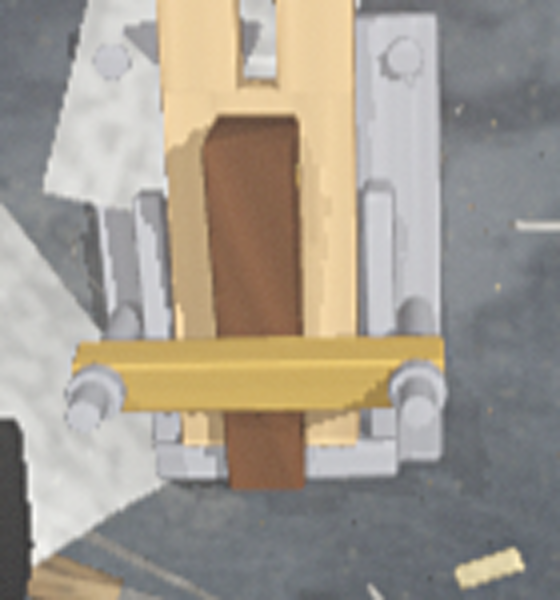

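View pics/q1.png

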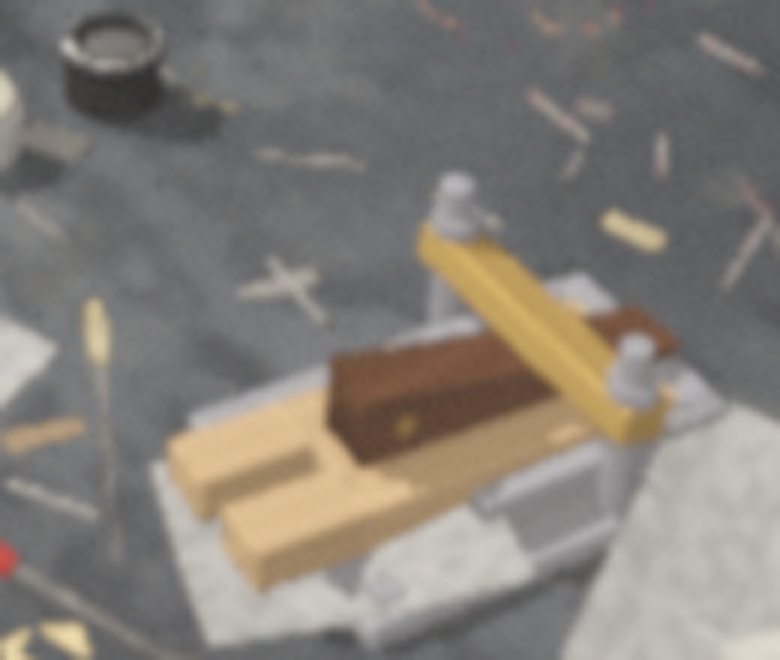

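View pics/q3.png

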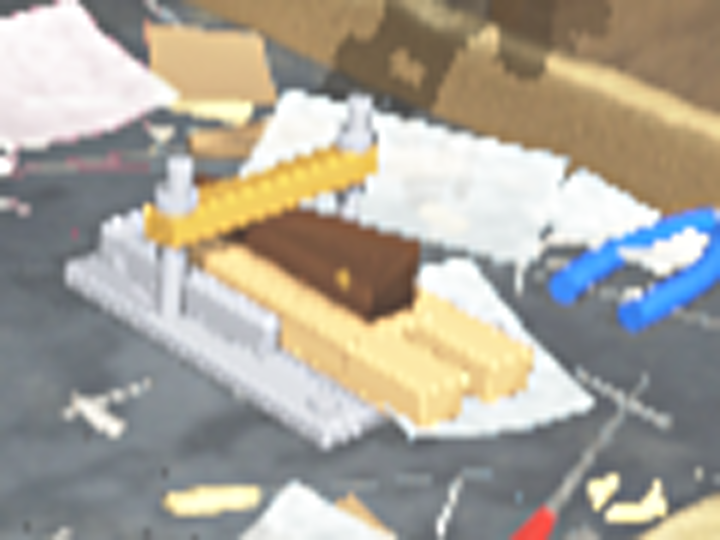

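The wedge lies straight along the middle of the pin (tip columns 229..304 against pin 182..357 in the crop), through and behind the bar. The pin's back edge is on the stop and the arm is clear. Handing in.

```bash
python3 - <<'E'
from h import *
d=json.load(open('q_w.json'));P=lambda x,y,z:plane('wrist',220+x/4,160+y/4,z/1000,d)
t=(P(230,488,28)+P(304,489,28))/2;k=(P(207,137,50)+P(298,118,50))/2
print('tip',t,'thick',k,'pin back',(P(184,443,24)+P(357,444,24))/2)
print(env.finish_job())
E
```

```text
tip [ 0.5904 -0.2462  0.028 ] thick [ 0.4766 -0.2352  0.05  ] pin back [ 0.5784 -0.2443  0.024 ]
the job is handed in; nothing more can be done
None
```

The pin is home against the back stop and the wedge is jammed under the brass bar. I handed the job in at about 22 s with the arm clear of everything.

- **Pin:** I pushed it home until the force climbed to about 12 N. Its length measured 140 mm, with its back edge on the stop and its front about 20 mm ahead of the plate edge. After the wedge went in, the pin's back edge still showed no gap to the stop.
- **Wedge:** It first touched the bar with its tip about 47 mm past under_bar. After letting go, I pressed it squarely from behind with shut fingers and held it steadily at about 17.6 N. It moved only a few tenths of a millimetre.
- **Last check:** The wedge lay straight and about 1 mm off the pin's middle after the fingers backed off, with its thick end where the push had left it.
- **Small disagreements:** The final picture gave a wedge length of about 114 mm against the true 110 mm. Camera measurements of the pin's back differed by about 3 mm. I put both down to calibration and picking points by eye.
- **Not tested:** I did not pull on the wedge to prove it holds. That rests on the force climb and on it staying put when let go.
- **Bystanders:** I did not touch the loupe or the gem pot, though I did not re-measure either at the end.

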